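# Change the spent drying cartridge under the shelf of a dry box

## Robot

A 6-joint arm with a two-finger parallel gripper is mounted at the origin on a cart in front of the work surface, level with it; the furniture and walls round the work are solid. World frame = base frame: x ahead of the robot, y to its left, z up, the work surface at z = 0. Lengths are in mm, angles in rad, forces in N, time in s.
With the tool pointing down it reaches from about 400 to 925 mm from the base axis. Payload 12.5 kg.
Tool frame: the origin (TCP) lies on the mounting face of the last link; the fingertips stand 190 mm ahead of it and the grasp point (between the pads) lies 171 mm ahead of it; z points along the fingers, y is the line along which they close (so a half turn about z gives the same grasp; the last joint's range is limited). The gripper opens to 95 mm and grips with 3 to 60 N. Pads are 20 mm wide; open, the fingers measure 119 mm over their backs; the gripper's body (75 mm by 180 mm) begins 59 mm behind the grasp point.
Start: joints at [-1.336, 0.491, 1.559, -0, 1.092, -0.106], TCP at [208.92, -589.048, 404.761] pointing down, gripper open.
Joint ranges: [-3.1, 3.1], [-0.84, 2.19], [0.05, 2.79], [-1.13, 4.28], [0.06, 2.93], [-2.69, 2.69]. Speed limits (rad/s): [2.22, 2.22, 2.79, 3.14, 3.14, 3.14].

## Interface

Orientations are given as [roll, pitch, yaw] about the fixed x, y, z axes, in that order (R = Rz(yaw) Ry(pitch) Rx(roll)).
In Python, from cell import * gives the robot as it stands.
- The arm moves only by the tool arm_command, never from a script. Its argument "rows" is a list that holds one entry, the list of rows, each a list of 7 numbers: the shift along the tool's x, y, z normalised to -1 to 1, where 1 is 0.15 m, then the turn, a rotation vector about the tool's x, y, z normalised to -1 to 1, where 1 is 360 degrees, then the opening, from -1 (shut) to 1 (fully open). A call has 1 to 10 rows; each row is the pose to reach, as a shift and turn from the pose commanded when the call began, along the tool's axes at that moment, turning the shorter way round; what a row does not reach only later rows make up. A row lasts 1/12 s, in which the tool goes at most 41.7 mm and 7.16 degrees, less where a joint would pass 70% of its speed; a pose out of reach is approached as far as the arm can. A call with a number of a shift or a turn outside -1 to 1 is refused whole. A call with a gripper value outside its range is refused whole. The fingers move at their own pace and stop on an object; the grip force is fixed at half the most. Time passes only in rows, so rows that repeat a pose let the fingers close. It gives the time, the measured TCP pose, the force, the opening and the grip force at its end, in the units of the state.
- state(): the state, without advancing time (a new reading comes with each control period).
- read_camera(name): name is "scene" or "top" or "wrist"; returns (picture, depth): 384x512x3 uint8, red, green, blue; 384x512 float32, mm along the optical axis (not along the pixel's ray), 0 where there is no reading.
- get_calibration(name): a dict with "camera_matrix" (3x3 intrinsics, pixels), "position" and "orientation" of the camera in the world; the wrist camera has in their place "hand_eye" (4x4, takes a point from camera to tool coordinates, whose origin is the TCP and whose axes are the flange's). Camera axes: x right, y up, looking along -z (the intrinsics and any distortion apply to the point x, -y, -z); pixel columns grow to the right and rows downward; lengths in mm; the calibration is good to about 2 mm. A picture is of the moment at which its call begins: read the wrist's pose just before it. get_calibration takes no time and is no camera call.
- job_done(): hands the job in; it is judged then, once.
The state is a dict: "t": time; "joints": joint angles; "qvel": joint speeds; "tau": joint torques, N m; "eef_pos": TCP position; "tcp_rot": TCP orientation; "ft_force": force on the tool from outside, world axes, zero at the start; "moment": the same for the moment, N m; "opening": opening from 0.0 (shut) to 1.0 (fully open); "grip_force": force on a finger pad.
Only numpy, scipy, OpenCV 4.12 (cv2) and the standard library are available. Lean on these libraries where they do the work, as an engineer would, in place of code of your own. Each camera call takes 0.05 s, during which the arm holds its last target. There are 200 camera calls.

## Task

The drying cartridge under the slotted shelf of the dry box has turned pink and must be changed for the blue one. Clear the two sample jars and then the shelf aside onto free worktop, put the pink cartridge flat in the oven tray and lay the blue one in the empty bay in the box; then refit the shelf, rear edge tilted in under the steel lip first and then levelled down until it lies flat in the box, and stand each jar back upright on the seat it came from. Do not tip the jars or disturb the beaker and the climate meter.

Things in the scene. Friction and masses are not known exactly. Their poses are not given: they have to be found in the camera images.
- dry_box: grey open box 169 (x) x 200 x 61 mm, fixed; origin centre of underside, +x to the rear. Cavity 157 (x) x 188. Shelf rests on corner tabs at z 48 mm; front and side rims z 52. Steel lip along the rear wall covers cavity x 62.5 to 78.5 mm, z 58 to 61: the shelf passes only with its front raised about 12 deg. Bay centred on the floor (z 8 mm): rails 4 mm high, 92 (x) x 52 mm between them
- shelf_plate: slotted steel plate 150 (x) x 180 (y) x 4 mm, 0.25 kg, same either way round; origin centre of underside. Lies on the box's tabs, rear edge under the lip, play 3.5 mm each way in x, 4 in y. Black bar handle at centre, 10 (x) x 32 (y) mm, 12 to 28 mm above the underside: fingers close along x. Two flush round seats at y +58 and -58 mm, their tops 4 mm above the underside
- jar_green: sample jar with green lid, 63 mm diameter, 75 high, 0.11 kg, on one of the shelf's seats (either); origin centre of underside, z up. Goes back where it stood
- jar_white: sample jar with white lid, 63 mm diameter, 75 high, 0.11 kg, on the other seat; origin centre of underside, z up. Goes back where it stood
- cartridge_pink: spent cartridge: aluminium canister, black ends, pink top, 76 (x) x 36 (y) x 30 mm, 0.14 kg; lies in the bay under the shelf, length along the box's x, seen through the slots. Origin centre of underside; grip across y
- cartridge_blue: fresh cartridge: the same with a blue top, on the worktop; 76 (x) x 36 (y) x 30 mm, origin centre of underside. Goes in the bay, length along the box's x, either way round
- oven_tray: shallow dark steel tray 110 (x) x 72 (y) mm, fixed; floor 2 mm thick, rim 3 mm wide, 6 mm high; origin centre of underside. Free worktop for setting things aside, but for what is listed: x 0.37 to 0.68 m, y -0.45 to 0.2 m, and x to 0.5 for y to 0.45 (robot frame); a monitor stands farther left
- beaker: glass beaker, 55 mm diameter, 70 high, a bystander to leave standing; origin centre of underside
- climate_meter: grey thermo-hygrometer on its strut, 51 x 80 x 86 mm, a bystander to leave standing; origin centre of underside

How it is judged (in metres and radians):
On the way, in this order (a step that is already met when the one before it is completed fails the run):
1. both jars stand aside on the worktop (height (world z) of each of jar_green, jar_white below 0.03 m and angle between each of jar_green, jar_white's own z axis and vertical below 0.1 rad and linear speed of each of jar_green, jar_white below 0.02 m/s), for 0.2 s.
2. the pink cartridge lies flat in the oven tray (horizontal distance between cartridge_pink and oven_tray below 0.018 m and height (world z) of cartridge_pink below 0.006 m and angle between cartridge_pink's own z axis and vertical below 0.06 rad), for 0.2 s.
3. the blue cartridge lies flat in the bay of the box (horizontal distance between cartridge_blue and dry_box below 0.014 m and z of cartridge_blue in the frame of dry_box below 0.0105 m and angle between cartridge_blue's own z axis and vertical below 0.05 rad), for 0.2 s.
At the end, for the whole second after the job is handed in: Blue cartridge flat in the bay (14 mm), pink flat in the tray (18 mm), shelf level in the box under the lip (within 8 mm, 0.03 rad), each jar upright within 15 mm of where it stood, all released and at rest (all of step 2 and all of step 3 and x of shelf_plate in the frame of dry_box between -0.008 and 0.008 m and y of shelf_plate in the frame of dry_box between -0.008 and 0.008 m and z of shelf_plate in the frame of dry_box between 0.046 and 0.051 m and angle between shelf_plate's own z axis and vertical below 0.03 rad and distance of each of jar_green, jar_white from where it was at the start of the episode below 0.015 m and angle between each of jar_green, jar_white's own z axis and vertical below 0.05 rad and linear speed of each of jar_green, jar_white, shelf_plate, cartridge_pink, cartridge_blue below 0.02 m/s and angular speed of each of jar_green, jar_white, shelf_plate, cartridge_pink, cartridge_blue below 0.2 rad/s); the robot touches nothing.
It fails at once if a bystander was pushed aside or knocked over (distance of any of beaker, climate_meter from where it was at the start of the episode above 0.025 m or angle between any of beaker, climate_meter's own z axis and vertical above 0.3 rad).
It fails at once if a jar was tipped (angle between any of jar_green, jar_white's own z axis and vertical above 0.6 rad).
It also fails if it takes over 141 s, if anything falls off the work surface, if the arm or the gripper's body presses on something with over 40 N, if the wrist force passes 120 N, or if a joint passes its speed limit or range.

## Working session

There is one attempt and no reset: what is moved stays moved. The work goes in short steps, Python scripts to look and compute and a tool call to move; the robot and the scene stay as the last step left them, time stands still between calls to the robot, and variables do not carry over. Pictures are saved under pics/ and viewed, at most 15 in all, crops included, and the job is handed in when it is done.

Besides the shell and the picture viewer there is one more tool, called after "Request:" as name([rows], argument=value, ...), one row to a line, values as JSON. arm_command: Moves the arm, as the interface text tells. Its arguments: {"type":"object","properties":{"rows":{"type":"array","items":{"type":"array","items":{"type":"array","items":{"type":"number","minimum":-1,"maximum":1}}}}},"required":["rows"]}

```bash
mkdir -p pics; ls; cat > h.py <<'E'
from cell import *
import numpy as np, cv2
from scipy.spatial.transform import Rotation as R
def cal(n,s=None):
    c=get_calibration(n); K=np.array(c["camera_matrix"])
    return c,K
E
python3 - <<'E'
from h import *
print(state())
for n in ("scene","top","wrist"):
    c=get_calibration(n); print(n,c)
for n in ("scene","top"):
    p,d=read_camera(n); np.savez(f"pics/{n}0.npz",p=p,d=d); cv2.imwrite(f"pics/{n}0.png",cv2.resize(p[:,:,::-1],(800,600),interpolation=cv2.INTER_CUBIC))
E
```

```text
pics
{'t': 0.0, 'joints': array([-1.33558332e+00,  4.91557248e-01,  1.55947411e+00, -4.81168786e-06,
        1.09168933e+00, -1.05575477e-01]), 'qvel': array([ 6.33890591e-04, -8.32654779e-05, -4.88748008e-04, -4.15877872e-04,
        1.99047520e-04,  2.74589691e-05]), 'tau': array([-3.15001897e-03, -6.12652874e+01, -2.58179730e+01,  6.90667494e-02,
        4.82817425e-02, -1.76949629e-04]), 'eef_pos': array([ 208.92005517, -589.00517518,  404.15457117]), 'tcp_rot': array([-3.14047045e+00, -1.14628075e-04,  3.40790637e-01]), 'ft_force': array([ 0.49494942, -0.02847675,  0.03332837]), 'moment': array([-0.05109573,  0.01901449, -0.01391586]), 'grip_force': 0.0, 'opening': 0.9980170796364883}
scene {'camera_matrix': array([[464.19103928,   0.        , 250.80265694],
       [  0.        , 464.19103928, 188.83566977],
       [  0.        ,   0.        ,   1.        ]]), 'position': array([ -188.69514533, -1255.67959371,   800.2457533 ]), 'orientation': array([ 1.09566751, -0.0137855 , -0.54571918])}
top {'camera_matrix': array([[356.461138  ,   0.        , 258.5406548 ],
       [  0.        , 356.461138  , 189.14656655],
       [  0.        ,   0.        ,   1.        ]]), 'position': array([ 406.52880011,  -28.0422336 , 1231.15253767]), 'orientation': array([ 0.12392036,  0.01271605, -1.56976669])}
wrist {'camera_matrix': array([[316.9607634 ,   0.        , 259.00109014],
       [  0.        , 316.9607634 , 193.59053147],
       [  0.        ,   0.        ,   1.        ]]), 'hand_eye': array([[-9.91662705e-04,  9.71716546e-01,  2.36148197e-01,
         6.57185666e+01],
       [ 9.99999347e-01,  1.09776763e-03, -3.17838154e-04,
        -6.21384598e-01],
       [-5.68084439e-04,  2.36147728e-01, -9.71717000e-01,
         2.06622208e+01],
       [ 0.00000000e+00,  0.00000000e+00,  0.00000000e+00,
         1.00000000e+00]])}
```

View pics/top0.png

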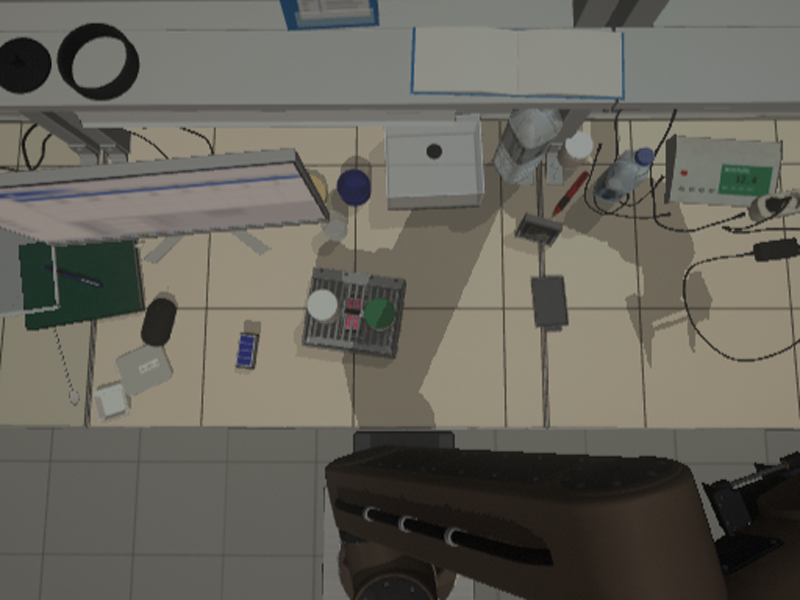

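View pics/scene0.png

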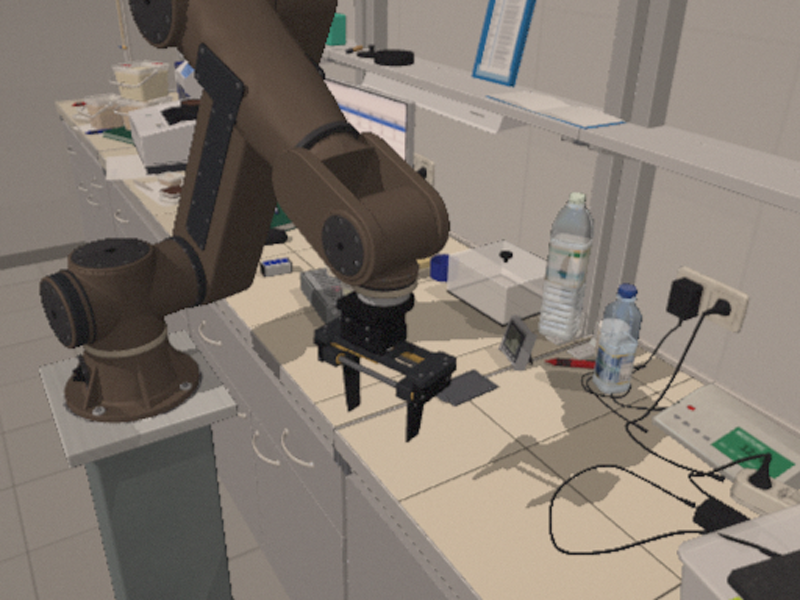

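The top view (800 px scale) shows the box at (355,313), the white jar at (322,305) and the green jar at (380,313), with pink between them. Blue is at (247,350), the tray at (549,302), the meter at (538,230) and the beaker at about (335,230). The scene view matches this.

```bash
cat >> h.py <<'E'
def pose(n,s=None):
    """camera K, R (cv axes -> world), origin"""
    c,K=cal(n); F=np.diag([1,-1,-1.])
    if n=="wrist":
        T=np.array(c["hand_eye"]); Rt=R.from_euler("xyz",s["tcp_rot"]).as_matrix()
        return K,Rt@T[:3,:3]@F,Rt@T[:3,3]+s["eef_pos"]
    return K,R.from_euler("xyz",c["orientation"]).as_matrix()@F,np.array(c["position"])
def ray(P,uv,z):
    K,Rm,o=P; uv=np.atleast_2d(uv).astype(float)
    d=np.c_[uv,np.ones(len(uv))]@np.linalg.inv(K).T@Rm.T
    return o+d*((z-o[2])/d[:,2])[:,None]
def cloud(P,d):
    K,Rm,o=P; v,u=np.mgrid[:d.shape[0],:d.shape[1]]
    q=np.stack([u,v,np.ones_like(u)],-1)@np.linalg.inv(K).T*d[...,None]
    return q@Rm.T+o
def comps(m,amin=30):
    n,l,s,c=cv2.connectedComponentsWithStats(m.astype(np.uint8))
    return [(l==i,s[i],c[i]) for i in range(1,n) if s[i,4]>=amin]
def rect(xy):
    """min-area rectangle: centre, long, short, direction of long side (deg)"""
    (c,(w,h),a)=cv2.minAreaRect(xy.astype(np.float32))
    if w<h: w,h,a=h,w,a+90
    return np.round(c,1),round(w,1),round(h,1),round((a+90)%180-90,1)
E
python3 - <<'E'
from h import *
z=np.load("pics/top0.npz"); p,d=z["p"],z["d"]; P=pose("top")
X=cloud(P,d); hsv=cv2.cvtColor(p,cv2.COLOR_RGB2HSV); H,S,V=[hsv[...,i].astype(int) for i in range(3)]
roi=(X[...,0]>330)&(X[...,0]<700)&(X[...,1]>-460)&(X[...,1]<460)
def rep(n,m,zz,a=20):
    for mm,s,c in comps(m&roi,a):
        v,u=np.nonzero(mm); r=rect(ray(P,np.c_[u,v],zz)[:,:2])
        print(n,s[4],np.round(c,1),"depth med",np.round(np.median(X[mm],0),1),"rect",r)
rep("green",(H>45)&(H<85)&(S>90),75)
rep("blue",(H>110)&(H<130)&(S>120),30,40)
rep("pink",(H>160)&(S>70),38)
rep("white",(S<45)&(V>150)&(X[...,2]>60),75)
rep("tray",(S<60)&(V<95)&(X[...,2]<15),3,150)
t=roi&(X[...,2]>8)
rep("tall",t,50,40)
E
```

```text
green 234 [241.4 199.5] depth med [511.6  40.7 126.7] rect (array([516.6,  40.7]), 58.7, 55.6, -90.0)
blue 104 [156.6 223.8] depth med [436.4 330.2  30.4] rect (array([439.1, 330.2]), 58.0, 26.1, -6.7)
pink 24 [222.6 205.4] depth med [499.9 107.1  38.5] rect (array([499.9, 108.3]), 23.6, 10.1, -0.0)
pink 22 [227. 206.] depth med [498.1  93.   38.9] rect (array([498.2,  93.1]), 26.9, 6.7, 0.7)
white 253 [205.6 194.5] depth med [528.4 150.8 126.3] rect (array([533.1, 160.2]), 56.3, 55.2, 45.6)
tray 874 [350.5 197.1] depth med [ 539.  -325.2    1.8] rect (array([ 507.1, -335.4]), 348.2, 72.8, 4.3)
tray 208 [233.1 232.3] depth med [ 4.152e+02  7.870e+01 -2.000e-01] rect (array([402.8,  86.7]), 124.3, 83.6, -43.9)
tall 4343 [124.5 125.7] depth med [689.6 339.8 328.9] rect (array([765.8, 447.4]), 508.6, 155.4, 89.8)
tall 279 [345.7 149.4] depth med [ 689.  -308.5   50.9] rect (array([ 685. , -303.1]), 98.3, 44.8, 89.9)
tall 65 [214.7 150.6] depth med [685.8 135.3  41.4] rect (array([687.5, 141.9]), 54.7, 27.7, 89.9)
tall 2819 [226. 200.] depth med [512.9  95.6  53.2] rect (array([517.8,  95. ]), 205.7, 171.2, 82.2)
tall 279 [157.8 224.3] depth med [437.9 326.7  29.9] rect (array([436.6, 319.8]), 74.7, 42.0, -6.0)
```

```bash
cat >> h.py <<'E'
def rel(pos,rpy,s=None):
    """total shift in mm along present tool axes, and turn in units of 360 deg"""
    s=s or state(); R0=R.from_euler("xyz",s["tcp_rot"])
    sh=R0.inv().apply(np.array(pos)-s["eef_pos"]); rv=(R0.inv()*R.from_euler("xyz",rpy)).as_rotvec()/(2*np.pi)
    print("shift mm",np.round(sh,1),"norm",np.round(sh/150,4),"turn",np.round(rv,4)); return sh,rv
E
python3 - <<'E'
from h import *
rel([500,-300,400],[np.pi,0,-0.14])
E
```

```text
shift mm [ 371.  -175.1    4.4] norm [ 2.473  -1.1673  0.0296] turn [-0.0002  0.      0.0765]
```

Request:
arm_command([
  [[0.82, -0.39, 0, 0, 0, 0, 1], [0.82, -0.39, 0, 0, 0, 0, 1], [0.82, -0.39, 0, 0, 0, 0, 1], [0.82, -0.39, 0, 0, 0, 0, 1]],
])

```text
t: 0.43
eef_pos: [307.9, -489.4, 404.6]
tcp_rot: [-3.14, -0.001, 0.343]
ft_force: [0.5, 0.0, -0.2]
opening: 1.002
grip_force: 0.0
```

Request:
arm_command([
  [[0.82, -0.39, 0, 0, 0, 0, 1], [0.82, -0.39, 0, 0, 0, 0, 1], [0.82, -0.39, 0, 0, 0, 0, 1], [0.82, -0.39, 0, 0, 0, 0, 1]],
])

```text
t: 0.77
eef_pos: [404.3, -393.3, 404.7]
tcp_rot: [-3.141, -0.001, 0.343]
ft_force: [1.1, -0.0, 0.5]
opening: 1.001
grip_force: 0.0
```

Request:
arm_command([
  [[0.82, -0.39, 0, 0, 0, 0.0765, 1], [0.82, -0.39, 0, 0, 0, 0.0765, 1], [0.82, -0.39, 0, 0, 0, 0.0765, 1], [0.82, -0.39, 0, 0, 0, 0.0765, 1], [0.82, -0.39, 0, 0, 0, 0.0765, 1], [0.82, -0.39, 0, 0, 0, 0.0765, 1]],
])

```text
t: 1.27
eef_pos: [498.4, -299.9, 404.4]
tcp_rot: [3.142, 0.0, -0.136]
ft_force: [0.9, -0.1, 0.2]
opening: 0.999
grip_force: 0.0
```

```bash
python3 - <<'E'
from h import *
s=state(); print(s["t"],s["eef_pos"],s["tcp_rot"],s["qvel"].max())
p,d=read_camera("wrist"); np.savez("pics/w1.npz",p=p,d=d,pos=s["eef_pos"],rot=s["tcp_rot"])
cv2.imwrite("pics/w1.png",p[:,:,::-1])
rel([480,95,430],[np.pi,0,-0.14])
E
```

```text
1.2667 [ 498.41774027 -299.94005896  404.44042128] [ 3.14156447e+00  4.93032735e-04 -1.36499857e-01] 0.0071915759535145975
shift mm [ -71.5 -389.5  -25.5] norm [-0.4766 -2.597  -0.1702] turn [0.     0.0001 0.0006]
```

View pics/w1.png

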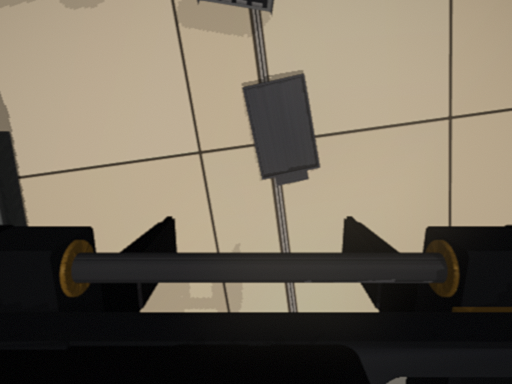

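The tray is centred at about pixel (281,126), clear of the gripper, and the box edge shows at the far left. Next I'll go over the box.

Request:
arm_command([
  [[-0.2, -0.87, -0.06, 0, 0, 0, 1], [-0.2, -0.87, -0.06, 0, 0, 0, 1], [-0.2, -0.87, -0.06, 0, 0, 0, 1], [-0.2, -0.87, -0.06, 0, 0, 0, 1]],
])

```text
t: 1.65
eef_pos: [484.9, -164.2, 414.1]
tcp_rot: [-3.141, 0.001, -0.137]
ft_force: [0.7, -0.1, 0.6]
opening: 0.998
grip_force: 0.0
```

Request:
arm_command([
  [[-0.2, -0.87, -0.06, 0, 0, 0, 1], [-0.2, -0.87, -0.06, 0, 0, 0, 1], [-0.2, -0.87, -0.06, 0, 0, 0, 1], [-0.2, -0.87, -0.06, 0, 0, 0, 1]],
])

```text
t: 1.98
eef_pos: [473.8, -31.0, 423.2]
tcp_rot: [-3.141, -0.0, -0.137]
ft_force: [0.9, -0.5, 0.2]
opening: 1.002
grip_force: 0.0
```

Request:
arm_command([
  [[-0.2, -0.87, -0.06, 0, 0, 0, 1], [-0.2, -0.87, -0.06, 0, 0, 0, 1], [-0.2, -0.87, -0.06, 0, 0, 0, 1], [-0.2, -0.87, -0.06, 0, 0, 0, 1], [-0.2, -0.87, -0.06, 0, 0, 0, 1], [-0.2, -0.87, -0.06, 0, 0, 0, 1]],
])

```text
t: 2.48
eef_pos: [463.8, 99.0, 431.7]
tcp_rot: [3.141, -0.0, -0.138]
ft_force: [0.6, 0.2, 0.4]
opening: 0.997
grip_force: 0.0
```

```bash
python3 - <<'E'
from h import *
s=state(); print(s["t"],s["eef_pos"],s["tcp_rot"],s["joints"])
p,d=read_camera("wrist"); np.savez("pics/w2.npz",p=p,d=d,pos=s["eef_pos"],rot=s["tcp_rot"])
cv2.imwrite("pics/w2.png",cv2.resize(p[:300,:,::-1],(800,469),interpolation=cv2.INTER_CUBIC))
E
```

```text
2.4833 [463.75640235  98.99939361 431.66189975] [ 3.14110339e+00 -2.36303893e-04 -1.38187731e-01] [ 7.09873681e-02  2.45239168e-01  1.87844690e+00 -6.20095358e-04
  1.01777711e+00  1.78029716e+00]
```

View pics/w2.png

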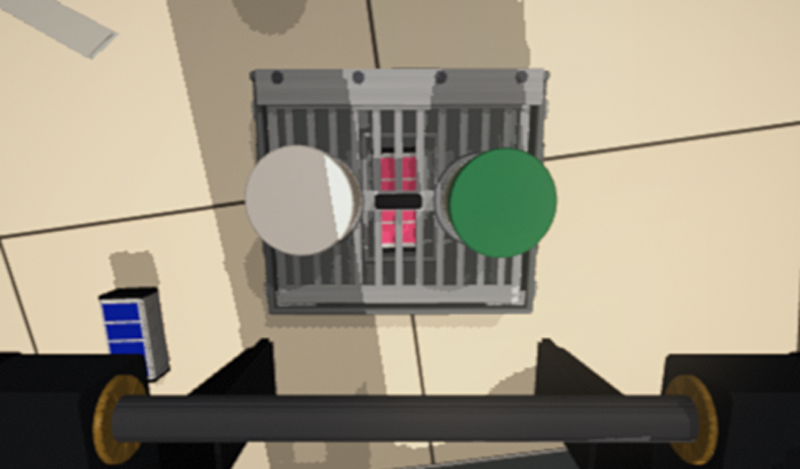

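The wrist view (1.5625x) shows the white lid at (300,200), green lid at (503,203), handle at (398,201), pink below it and blue at (135,335). The box is nearly aligned with the tool.

```bash
cat > m.py <<'E'
from h import *
def load(f):
    z=np.load(f); p,d=z["p"],z["d"]; P=pose("wrist",dict(eef_pos=z["pos"],tcp_rot=z["rot"]))
    hsv=cv2.cvtColor(p,cv2.COLOR_RGB2HSV); H,S,V=[hsv[...,i].astype(int) for i in range(3)]
    return p,d,P,H,S,V,cloud(P,d)
E
python3 - <<'E'
from m import *
p,d,P,H,S,V,X=load("pics/w2.npz")
row=np.mgrid[:384,:512][0]; roi=row<215
def rep(n,m,zz,a=60):
    for mm,s,c in comps(m&roi,a):
        v,u=np.nonzero(mm); q=ray(P,np.c_[u,v],zz)[:,:2]
        cc,r=cv2.minEnclosingCircle(q.astype(np.float32))
        print(n,s[4],np.round(c,1),"dz",np.round(np.median(X[mm][:,2]),1),"depthmed",np.round(np.median(X[mm],0)[:2],1),"mean",np.round(q.mean(0),1),"circ",np.round(cc,1),round(r,1),"rect",rect(q))
rep("green",(H>45)&(H<85)&(S>90)&(X[...,2]>115),127)
rep("white",(X[...,2]>115)&~((H>45)&(H<85)&(S>90)),127)
rep("blue",(H>110)&(H<130)&(S>120),30)
rep("bluebody",(X[...,2]>20)&(X[...,2]<40)&(X[...,1]>270),30)
rep("pink",((H>160)|(H<5))&(S>70),38,20)
rep("handle",(X[...,2]>66)&(X[...,2]<90)&(V<60),76)
b=(X[...,2]>40)&(X[...,2]<70)&(X[...,1]<230)
rep("boxtop",b,56,300)
rep("lip",(X[...,2]>57)&(X[...,2]<66)&(X[...,0]>540),61,100)
# tray, meter from w1
p,d,P,H,S,V,X=load("pics/w1.npz")
rep("tray",(S<70)&(V<100)&(X[...,2]<12)&(X[...,2]>-8)&(X[...,0]<630)&(X[...,0]>450),6,300)
print("table z",np.median(X[100:200,350:420,2]))
E
```

```text
green 3756 [321.  129.2] dz 126.0 depthmed [510.5  37.6] mean [510.3  37.7] circ [509.5  37.6] 30.4 rect (array([509.5,  37.8]), 59.9, 59.5, 82.0)
white 3921 [191.9 127.7] dz 125.9 depthmed [527.6 150. ] mean [527.3 149.8] circ [526.7 149.8] 30.9 rect (array([526.9, 149.8]), 61.1, 60.6, -54.9)
white 96 [351.4 127.4] dz 125.7 depthmed [508.5   9.7] mean [508.2  11.1] circ [508.5  19.8] 25.0 rect (array([508.1,  13.4]), 50.1, 12.7, -3.5)
blue 233 [ 77.1 199.2] dz 29.7 depthmed [461.5 327.2] mean [461.4 327.4] circ [461.  327.7] 14.4 rect (array([461.7, 327.7]), 27.3, 12.8, 82.0)
blue 172 [ 79.2 210.6] dz 29.6 depthmed [446.8 328.8] mean [446.7 328.9] circ [446.7 329.1] 13.9 rect (array([446.9, 329.2]), 27.5, 9.1, 82.0)
bluebody 901 [ 80.7 200.4] dz 29.4 depthmed [459.3 323.8] mean [459.3 323.4] circ [458.3 323.5] 25.8 rect (array([459.6, 323.5]), 40.4, 36.0, 82.0)
pink 194 [247.7 110.9] dz 38.1 depthmed [537.  101.9] mean [536.8 101.9] circ [536.5 101.6] 12.0 rect (array([536.6, 102.2]), 22.1, 10.3, -8.3)
pink 136 [261.4 106.6] dz 37.9 depthmed [539.2  85.7] mean [539.3  85.7] circ [53
[... 687 characters left out ...]
[517.9  96.4] circ [517.3  96.4] 15.2 rect (array([517.5,  96.4]), 30.1, 9.1, 82.0)
boxtop 13783 [256.1 114.7] dz 51.7 depthmed [550.7  92.1] mean [528.7  93.2] circ [519.2  94.6] 128.2 rect (array([518.8,  94.6]), 199.3, 166.9, 82.0)
lip 4232 [255.7  54.9] dz 60.4 depthmed [590.2  84.9] mean [590.1  84.8] circ [597.2  84.1] 97.6 rect (array([590.1,  85.1]), 195.2, 21.0, 82.0)
tray 6211 [281.6 127.9] dz 1.6 depthmed [ 547. -333.] mean [ 546.1 -333. ] circ [ 540.3 -319.3] 87.9 rect (array([ 541.7, -333.6]), 175.6, 72.7, 5.3)
tray 475 [ 14.7 172.7] dz 7.5 depthmed [538.5  -8.9] mean [537.9  -7.6] circ [537.2  -6.8] 50.9 rect (array([537.1,  -7.5]), 101.5, 8.9, -7.6)
table z -0.5443791392752644
```

Box yaw is -8.0°, the measured sizes agree, and the shelf centre is near (517.6, 95.5). I'll take the green jar first.

```bash
python3 - <<'E'
from h import *
rel([510,37.7,345],[np.pi,0,-0.1396])
rel([510,37.7,273],[np.pi,0,-0.1396])
# subsequent: at yaw -0.1396
Rt=R.from_euler("xyz",[np.pi,0,-0.1396])
for a,b in (([510,37.7],[425,-185]),([425,-185],[527,149.8]),([527,149.8],[425,-75])):
    print(Rt.inv().apply(np.r_[np.array(b)-a,0])/150)
E
```

```text
shift mm [54.2 53.7 86.6] norm [0.3613 0.3582 0.5772] turn [ 0.0001  0.     -0.    ]
shift mm [ 54.2  53.7 158.6] norm [0.3613 0.358  1.0572] turn [ 0.0001  0.     -0.    ]
[-3.54567045e-01  1.54907341e+00  1.89706779e-16]
[ 3.62808637e-01 -2.30490648e+00 -2.82269635e-16]
[-4.64849783e-01  1.57870721e+00  1.93335873e-16]
```

Request:
arm_command([
  [[0.361, 0.358, 0.577, 0, 0, 0, 1], [0.361, 0.358, 0.577, 0, 0, 0, 1], [0.361, 0.358, 0.577, 0, 0, 0, 1], [0.361, 0.358, 0.577, 0, 0, 0, 1], [0.361, 0.358, 0.577, 0, 0, 0, 1]],
])

```text
t: 2.95
eef_pos: [510.0, 36.8, 344.0]
tcp_rot: [3.141, 0.003, -0.143]
ft_force: [-0.2, -0.4, 1.3]
opening: 1.002
grip_force: 0.0
```

Request:
arm_command([
  [[0, 0, 0.2, 0, 0, 0, 1], [0, 0, 0.4, 0, 0, 0, 1], [0, 0, 0.48, 0, 0, 0, 1], [0, 0, 0.48, 0, 0, 0, 1], [0, 0, 0.48, 0, 0, 0, 1]],
])

```text
t: 3.37
eef_pos: [509.7, 39.0, 274.1]
tcp_rot: [3.142, -0.0, -0.14]
ft_force: [0.1, 1.1, 1.3]
opening: 1.0
grip_force: 0.0
```

Request:
arm_command([
  [[0, 0, 0, 0, 0, 0, -1], [0, 0, 0, 0, 0, 0, -1], [0, 0, 0, 0, 0, 0, -1], [0, 0, 0, 0, 0, 0, -1], [0, 0, 0, 0, 0, 0, -1], [0, 0, 0, 0, 0, 0, -1], [0, 0, 0, 0, 0, 0, -1], [0, 0, 0, 0, 0, 0, -1]],
])

```text
t: 4.03
eef_pos: [509.7, 39.1, 273.4]
tcp_rot: [3.141, -0.0, -0.14]
ft_force: [-1.4, -0.2, 5.5]
opening: 0.64
grip_force: 30.0
```

Request:
arm_command([
  [[0, 0, -0.1, 0, 0, 0, -1], [0, 0, -0.3, 0, 0, 0, -1], [0, 0, -0.45, 0, 0, 0, -1], [0, 0, -0.45, 0, 0, 0, -1]],
])

```text
t: 4.37
eef_pos: [510.1, 39.2, 344.1]
tcp_rot: [-3.141, -0.005, -0.14]
ft_force: [0.8, 0.4, -0.9]
opening: 0.642
grip_force: 30.0
```

Request:
arm_command([
  [[-0.05, 0.2, 0, 0, 0, 0, -1], [-0.1, 0.42, 0, 0, 0, 0, -1], [-0.15, 0.65, 0, 0, 0, 0, -1], [-0.18, 0.78, 0, 0, 0, 0, -1]],
])

```text
t: 4.7
eef_pos: [465.4, -74.8, 339.9]
tcp_rot: [3.141, 0.001, -0.14]
ft_force: [0.8, -0.2, -1.9]
opening: 0.635
grip_force: 30.0
```

Request:
arm_command([
  [[-0.05, 0.2, 0, 0, 0, 0, -1], [-0.1, 0.42, 0, 0, 0, 0, -1], [-0.15, 0.65, 0, 0, 0, 0, -1], [-0.18, 0.78, 0, 0, 0, 0, -1], [-0.18, 0.78, 0, 0, 0, 0, -1]],
])

```text
t: 5.12
eef_pos: [422.5, -187.7, 339.9]
tcp_rot: [3.142, 0.001, -0.143]
ft_force: [-0.2, 0.3, -1.2]
opening: 0.637
grip_force: 30.0
```

Request:
arm_command([
  [[0, 0, 0.2, 0, 0, 0, -1], [0, 0, 0.4, 0, 0, 0, -1], [0, 0, 0.6, 0, 0, 0, -1], [0, 0, 0.7, 0, 0, 0, -1], [0, 0, 0.75, 0, 0, 0, -1], [0, 0, 0.75, 0, 0, 0, -1], [0, 0, 0.75, 0, 0, 0, -1]],
])

```text
t: 5.7
eef_pos: [423.8, -184.8, 228.2]
tcp_rot: [-3.141, 0.0, -0.14]
ft_force: [0.2, -0.0, -0.9]
opening: 0.638
grip_force: 30.0
```

Request:
arm_command([
  [[0, 0, 0.02, 0, 0, 0, -1], [0, 0, 0.04, 0, 0, 0, -1], [0, 0, 0.04, 0, 0, 0, -1], [0, 0, 0.04, 0, 0, 0, -1]],
])

```text
t: 6.03
eef_pos: [423.6, -185.0, 222.6]
tcp_rot: [3.141, -0.001, -0.14]
ft_force: [0.3, 0.9, -1.1]
opening: 0.639
grip_force: 30.0
```

Request:
arm_command([
  [[0, 0, 0, 0, 0, 0, 1], [0, 0, 0, 0, 0, 0, 1], [0, 0, 0, 0, 0, 0, 1], [0, 0, 0, 0, 0, 0, 1], [0, 0, 0, 0, 0, 0, 1], [0, 0, 0, 0, 0, 0, 1]],
])

```text
t: 6.53
eef_pos: [423.5, -185.0, 222.2]
tcp_rot: [3.141, -0.0, -0.14]
ft_force: [0.1, 0.1, -0.3]
opening: 0.978
grip_force: 0.0
```

Request:
arm_command([
  [[0, 0, -0.2, 0, 0, 0, 1], [0, 0, -0.45, 0, 0, 0, 1], [0, 0, -0.7, 0, 0, 0, 1], [0, 0, -0.9, 0, 0, 0, 1], [0, 0, -0.9, 0, 0, 0, 1]],
])

```text
t: 6.95
eef_pos: [423.9, -185.1, 362.2]
tcp_rot: [3.138, -0.008, -0.14]
ft_force: [0.8, -0.4, 0.4]
opening: 1.0
grip_force: 0.0
```

Request:
arm_command([
  [[0.12, -0.77, 0, 0, 0, 0, 1], [0.12, -0.77, 0, 0, 0, 0, 1], [0.12, -0.77, 0, 0, 0, 0, 1], [0.12, -0.77, 0, 0, 0, 0, 1]],
])

```text
t: 7.28
eef_pos: [458.1, -69.2, 356.7]
tcp_rot: [-3.141, 0.0, -0.137]
ft_force: [0.7, 0.1, 0.1]
opening: 0.998
grip_force: 0.0
```

Request:
arm_command([
  [[0.12, -0.77, 0, 0, 0, 0, 1], [0.12, -0.77, 0, 0, 0, 0, 1], [0.12, -0.77, 0, 0, 0, 0, 1], [0.12, -0.77, 0, 0, 0, 0, 1]],
])

```text
t: 7.62
eef_pos: [492.2, 42.5, 356.6]
tcp_rot: [-3.141, -0.0, -0.136]
ft_force: [-0.4, -0.1, -0.7]
opening: 1.002
grip_force: 0.0
```

Request:
arm_command([
  [[0.12, -0.77, 0, 0, 0, 0, 1], [0.12, -0.77, 0, 0, 0, 0, 1], [0.12, -0.77, 0, 0, 0, 0, 1], [0.12, -0.77, 0, 0, 0, 0, 1], [0.12, -0.77, 0, 0, 0, 0, 1], [0.12, -0.77, 0, 0, 0, 0, 1]],
])

```text
t: 8.12
eef_pos: [525.1, 149.9, 356.5]
tcp_rot: [3.141, 0.001, -0.14]
ft_force: [0.8, 0.1, -0.0]
opening: 1.002
grip_force: 0.0
```

```bash
python3 - <<'E'
from h import *
rel([527,150,273],[np.pi,0,-0.1396])
p,d=read_camera("scene"); cv2.imwrite("pics/s1.png",p[120:320,120:400,::-1])
E
```

```text
shift mm [ 2.  -0.5 83.5] norm [ 0.0132 -0.0031  0.5564] turn [ 0.0001  0.0002 -0.    ]
```

View pics/s1.png

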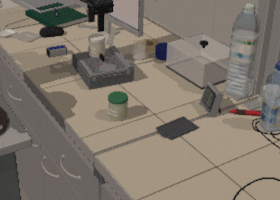

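The green jar stands upright on the worktop at about crop pixel (119,106). Next the white one.

Request:
arm_command([
  [[0.013, 0, 0.2, 0, 0, 0, 1], [0.013, 0, 0.4, 0, 0, 0, 1], [0.013, 0, 0.555, 0, 0, 0, 1], [0.013, 0, 0.555, 0, 0, 0, 1], [0.013, 0, 0.555, 0, 0, 0, 1]],
])

```text
t: 8.58
eef_pos: [527.3, 149.2, 273.6]
tcp_rot: [3.141, 0.002, -0.141]
ft_force: [-0.5, 0.3, 0.3]
opening: 1.001
grip_force: 0.0
```

Request:
arm_command([
  [[0, 0, 0, 0, 0, 0, -1], [0, 0, 0, 0, 0, 0, -1], [0, 0, 0, 0, 0, 0, -1], [0, 0, 0, 0, 0, 0, -1], [0, 0, 0, 0, 0, 0, -1], [0, 0, 0, 0, 0, 0, -1], [0, 0, 0, 0, 0, 0, -1], [0, 0, 0, 0, 0, 0, -1]],
])

```text
t: 9.25
eef_pos: [527.3, 150.4, 274.3]
tcp_rot: [-3.142, -0.001, -0.14]
ft_force: [-0.9, 0.3, 6.9]
opening: 0.643
grip_force: 30.0
```

Request:
arm_command([
  [[0, 0, -0.1, 0, 0, 0, -1], [0, 0, -0.3, 0, 0, 0, -1], [0, 0, -0.45, 0, 0, 0, -1], [0, 0, -0.45, 0, 0, 0, -1]],
])

```text
t: 9.58
eef_pos: [527.7, 150.5, 345.0]
tcp_rot: [-3.14, -0.005, -0.14]
ft_force: [-0.4, -0.2, -0.5]
opening: 0.64
grip_force: 30.0
```

Request:
arm_command([
  [[-0.06, 0.2, 0, 0, 0, 0, -1], [-0.12, 0.42, 0, 0, 0, 0, -1], [-0.19, 0.65, 0, 0, 0, 0, -1], [-0.23, 0.79, 0, 0, 0, 0, -1]],
])

```text
t: 9.92
eef_pos: [474.9, 36.1, 340.5]
tcp_rot: [3.141, 0.002, -0.14]
ft_force: [1.2, -0.3, -0.9]
opening: 0.637
grip_force: 30.0
```

Request:
arm_command([
  [[-0.06, 0.2, 0, 0, 0, 0, -1], [-0.12, 0.42, 0, 0, 0, 0, -1], [-0.19, 0.65, 0, 0, 0, 0, -1], [-0.23, 0.79, 0, 0, 0, 0, -1], [-0.23, 0.79, 0, 0, 0, 0, -1]],
])

```text
t: 10.33
eef_pos: [424.5, -77.2, 340.8]
tcp_rot: [3.141, 0.001, -0.143]
ft_force: [1.0, 0.6, -1.1]
opening: 0.64
grip_force: 30.0
```

Request:
arm_command([
  [[0, 0, 0.2, 0, 0, 0, -1], [0, 0, 0.4, 0, 0, 0, -1], [0, 0, 0.6, 0, 0, 0, -1], [0, 0, 0.7, 0, 0, 0, -1], [0, 0, 0.75, 0, 0, 0, -1], [0, 0, 0.75, 0, 0, 0, -1], [0, 0, 0.75, 0, 0, 0, -1]],
])

```text
t: 10.92
eef_pos: [426.1, -74.6, 229.0]
tcp_rot: [-3.142, 0.0, -0.14]
ft_force: [0.0, 0.7, -1.0]
opening: 0.639
grip_force: 30.0
```

Request:
arm_command([
  [[0, 0, 0.02, 0, 0, 0, -1], [0, 0, 0.043, 0, 0, 0, -1], [0, 0, 0.043, 0, 0, 0, -1], [0, 0, 0.043, 0, 0, 0, -1]],
])

```text
t: 11.25
eef_pos: [425.9, -74.7, 222.8]
tcp_rot: [3.141, -0.001, -0.14]
ft_force: [0.4, 1.2, -1.1]
opening: 0.641
grip_force: 30.0
```

Request:
arm_command([
  [[0, 0, 0, 0, 0, 0, 1], [0, 0, 0, 0, 0, 0, 1], [0, 0, 0, 0, 0, 0, 1], [0, 0, 0, 0, 0, 0, 1], [0, 0, 0, 0, 0, 0, 1], [0, 0, 0, 0, 0, 0, 1]],
])

```text
t: 11.75
eef_pos: [425.9, -74.8, 222.5]
tcp_rot: [3.141, -0.0, -0.14]
ft_force: [-0.4, 0.5, -0.5]
opening: 0.983
grip_force: 0.0
```

Request:
arm_command([
  [[0, 0, -0.2, 0, 0, 0, 1], [0, 0, -0.45, 0, 0, 0, 1], [0, 0, -0.7, 0, 0, 0, 1], [0, 0, -0.9, 0, 0, 0, 1], [0, 0, -0.9, 0, 0, 0, 1]],
])

```text
t: 12.17
eef_pos: [426.2, -74.8, 362.3]
tcp_rot: [3.14, -0.008, -0.14]
ft_force: [0.7, -0.2, 0.5]
opening: 0.998
grip_force: 0.0
```

Request:
arm_command([
  [[0.2, -0.4, 0, 0, 0, -0.125, 1], [0.4, -0.76, 0, 0, 0, -0.125, 1], [0.4, -0.76, 0, 0, 0, -0.125, 1], [0.4, -0.76, 0, 0, 0, -0.125, 1], [0.4, -0.76, 0, 0, 0, -0.125, 1], [0.4, -0.76, 0, 0, 0, -0.125, 1], [0.4, -0.76, 0, 0, 0, -0.125, 1], [0.4, -0.76, 0, 0, 0, -0.125, 1]],
])

```text
t: 12.83
eef_pos: [501.1, 29.9, 356.8]
tcp_rot: [-3.141, 0.001, 0.648]
ft_force: [-0.1, -0.3, 0.1]
opening: 1.003
grip_force: 0.0
```

Request:
arm_command([
  [[0, 0, 0, 0, 0, -0.125, 1], [0, 0, 0, 0, 0, -0.125, 1], [0, 0, 0, 0, 0, -0.125, 1], [0, 0, 0, 0, 0, -0.125, 1], [0, 0, 0, 0, 0, -0.125, 1], [0, 0, 0, 0, 0, -0.125, 1], [0, 0, 0, 0, 0, -0.125, 1], [0, 0, 0, 0, 0, -0.125, 1]],
])

```text
t: 13.5
eef_pos: [501.1, 29.7, 357.1]
tcp_rot: [-3.141, 0.0, 1.431]
ft_force: [0.1, 0.5, -1.0]
opening: 0.998
grip_force: 0.0
```

```bash
python3 - <<'E'
from m import *
s=state(); print(s["t"],s["eef_pos"],s["tcp_rot"],s["joints"])
rel([517.6,96,202+48-4+171-171+0],[np.pi,0,1.4312])
p,d=read_camera("wrist"); np.savez("pics/w3.npz",p=p,d=d,pos=s["eef_pos"],rot=s["tcp_rot"])
cv2.imwrite("pics/w3.png",p[:,:,::-1])
E
```

```text
13.5 [501.10156393  29.68580276 357.12969371] [-3.14112288e+00  1.17877417e-04  1.43061904e+00] [-7.24741139e-02  3.78368927e-01  1.91131992e+00 -1.14001900e-04
  8.52380487e-01  6.77782613e-02]
shift mm [ 68.    7.1 111.1] norm [0.4532 0.0475 0.7408] turn [-0.0001  0.     -0.0001]
```

View pics/w3.png

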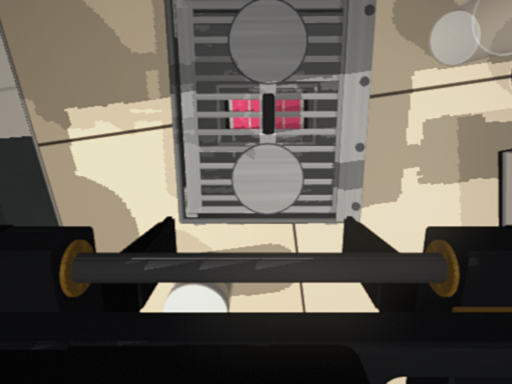

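The wrist view shows the bare shelf. The handle is at (268,113), the seats at (268,41) and (267,179), and the lip is on the right.

```bash
python3 - <<'E'
from m import *
p,d,P,H,S,V,X=load("pics/w3.npz")
print("seats",np.round(ray(P,[[268,41],[267,179]],52)[:,:2],1))
m=(X[...,2]>66)&(X[...,2]<85)&(V<60); m[215:]=False
for mm,s,c in comps(m,60):
    v,u=np.nonzero(mm); print("handle",np.round(c,1),rect(ray(P,np.c_[u,v],76)[:,:2]),np.round(np.median(X[mm][:,2]),1))
m=(X[...,2]>40)&(X[...,2]<70); m[222:]=False
for mm,s,c in comps(m,2000):
    v,u=np.nonzero(mm); print("box",rect(ray(P,np.c_[u,v],56)[:,:2]))
# edges along row 150: shelf gap
g=cv2.cvtColor(p,cv2.COLOR_RGB2GRAY)
print(g[150,165:210]); print(g[150,325:375])
E
```

```text
seats [[525.7 154.4]
 [509.3  39.4]]
handle [268.  113.3] (array([517.3,  96.4]), 30.1, 8.1, 82.1) 75.3
box (array([518.9,  91.7]), 184.6, 168.9, 82.0)
[203 204 203 204 204 204 205 203 185 145 123 118 108  92  71  50  37  32
  55 120 160 166 164 162 159 159 159 161 160 159 158 157 158 157 155 152
 152 151 142 137 134 134 135 134 135]
[155 154 155 154 155 154 151 140 131 129 133 136 139 140 138 150 165 167
 166 163 164 162 162 162 164 166 167 166 168 168 152 123  96  85  84  84
  88 105 134 157 161 161 161 161 161 160 160 162 161 160]
```

Request:
arm_command([
  [[0.453, 0.047, 0.3, 0, 0, 0, 1], [0.453, 0.047, 0.3, 0, 0, 0, 1], [0.453, 0.047, 0.3, 0, 0, 0, 1], [0.453, 0.047, 0.45, 0, 0, 0, 1], [0.453, 0.047, 0.65, 0, 0, 0, 1], [0.453, 0.047, 0.745, 0, 0, 0, 1], [0.453, 0.047, 0.745, 0, 0, 0, 1], [0.453, 0.047, 0.745, 0, 0, 0, 1]],
])

```text
t: 14.22
eef_pos: [517.7, 95.9, 245.2]
tcp_rot: [-3.14, 0.0, 1.429]
ft_force: [-0.1, -0.3, 1.2]
opening: 1.004
grip_force: 0.0
```

Request:
arm_command([
  [[0, 0, 0, 0, 0, 0, -1], [0, 0, 0, 0, 0, 0, -1], [0, 0, 0, 0, 0, 0, -1], [0, 0, 0, 0, 0, 0, -1], [0, 0, 0, 0, 0, 0, -1], [0, 0, 0, 0, 0, 0, -1], [0, 0, 0, 0, 0, 0, -1], [0, 0, 0, 0, 0, 0, -1], [0, 0, 0, 0, 0, 0, -1], [0, 0, 0, 0, 0, 0, -1]],
])

```text
t: 15.05
eef_pos: [517.6, 96.1, 245.7]
tcp_rot: [-3.142, 0.0, 1.431]
ft_force: [0.1, -0.6, 0.3]
opening: 0.356
grip_force: 0.0
```

Request:
arm_command([
  [[0, 0, 0, 0, 0, 0, -1], [0, 0, 0, 0, 0, 0, -1], [0, 0, 0, 0, 0, 0, -1], [0, 0, 0, 0, 0, 0, -1], [0, 0, 0, 0, 0, 0, -1], [0, 0, 0, 0, 0, 0, -1]],
])

```text
t: 15.55
eef_pos: [517.6, 96.1, 245.7]
tcp_rot: [3.142, 0.0, 1.431]
ft_force: [0.2, 0.7, -0.6]
opening: 0.102
grip_force: 30.0
```

Request:
arm_command([
  [[0, 0.072, -0.035, 0.0087, 0, 0, -1], [0, 0.147, -0.057, 0.0174, 0, 0, -1], [0, 0.222, -0.074, 0.026, 0, 0, -1], [0, 0.297, -0.087, 0.0347, 0, 0, -1], [0, 0.297, -0.087, 0.0347, 0, 0, -1], [0, 0.297, -0.087, 0.0347, 0, 0, -1], [0, 0.297, -0.087, 0.0347, 0, 0, -1]],
])

```text
t: 16.13
eef_pos: [561.1, 89.9, 258.3]
tcp_rot: [-2.924, 0.0, 1.431]
ft_force: [-0.3, -0.5, -2.6]
opening: 0.105
grip_force: 30.0
```

```bash
python3 - <<'E'
from m import *
s=state(); print(s["eef_pos"],s["tcp_rot"],s["ft_force"],s["moment"])
p,d=read_camera("wrist"); cv2.imwrite("pics/w4.png",p[:260,:,::-1])
E
```

```text
[561.06998287  89.90525003 258.32337244] [-2.92416330e+00  3.41101957e-04  1.43092764e+00] [-0.31826459 -0.53959655 -2.62209962] [-0.0561099  -0.25590052  0.00768381]
```

View pics/w4.png

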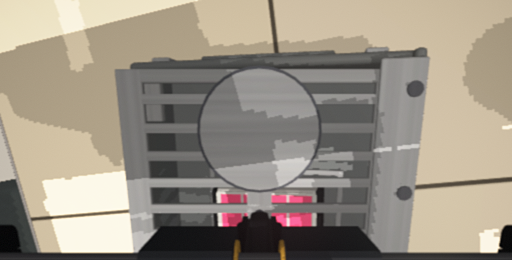

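The shelf is tilted and held: front edge on the left raised, rear edge still under the lip, forces small. Now I'll slide it forward and lift.

Request:
arm_command([
  [[0, -0.04, 0.003, 0, 0, 0, -1], [0, -0.09, 0.006, 0, 0, 0, -1], [0, -0.135, 0.009, 0, 0, 0, -1], [0, -0.135, 0.009, 0, 0, 0, -1], [0, -0.135, 0.009, 0, 0, 0, -1]],
])

```text
t: 16.6
eef_pos: [541.5, 92.8, 262.2]
tcp_rot: [-2.924, 0.0, 1.431]
ft_force: [0.1, -0.9, -2.2]
opening: 0.103
grip_force: 30.0
```

Request:
arm_command([
  [[0, -0.03, -0.12, 0, 0, 0, -1], [0, -0.06, -0.27, 0, 0, 0, -1], [0, -0.1, -0.43, 0, 0, 0, -1], [0, -0.13, -0.586, 0, 0, 0, -1], [0, -0.13, -0.586, 0, 0, 0, -1]],
])

```text
t: 17.02
eef_pos: [542.4, 92.7, 355.9]
tcp_rot: [-2.93, -0.001, 1.431]
ft_force: [0.9, -0.5, -2.0]
opening: 0.102
grip_force: 30.0
```

```bash
python3 - <<'E'
from m import *
s=state(); print(s["eef_pos"],s["tcp_rot"],s["ft_force"])
rel([590,-130,345],[np.pi,0,1.4312])
Rt=R.from_euler("xyz",[np.pi,0,1.4312]); print(Rt.inv().apply(np.array([590,-130,345])-s["eef_pos"])/150)
E
```

```text
[542.42382551  92.73388019 355.94241087] [-2.93008623e+00 -1.14000800e-03  1.43099667e+00] [ 0.94662173 -0.46048656 -1.97015715]
shift mm [-213.9   78.7   -5.9] norm [-1.4263  0.5244 -0.0396] turn [-0.0337 -0.0002 -0.    ]
[-1.42631513  0.52070207  0.07294941]
```

Request:
arm_command([
  [[-0.2, 0.07, -0.01, -0.01, 0, 0, -1], [-0.45, 0.16, -0.02, -0.02, 0, 0, -1], [-0.71, 0.26, -0.02, -0.0347, 0, 0, -1], [-0.71, 0.26, -0.02, -0.0347, 0, 0, -1], [-0.71, 0.26, -0.02, -0.0347, 0, 0, -1]],
])

```text
t: 17.43
eef_pos: [565.4, -20.1, 345.3]
tcp_rot: [-3.141, 0.0, 1.428]
ft_force: [-0.6, -0.1, -2.3]
opening: 0.104
grip_force: 30.0
```

Request:
arm_command([
  [[-0.2, 0.07, 0, 0, 0, 0, -1], [-0.45, 0.16, 0, 0, 0, 0, -1], [-0.71, 0.26, 0, 0, 0, 0, -1], [-0.71, 0.26, 0, 0, 0, 0, -1], [-0.71, 0.26, 0, 0, 0, 0, -1]],
])

```text
t: 17.85
eef_pos: [589.3, -129.9, 345.4]
tcp_rot: [-3.14, -0.0, 1.429]
ft_force: [-0.5, 0.4, -2.4]
opening: 0.102
grip_force: 30.0
```

Request:
arm_command([
  [[0, 0, 0.2, 0, 0, 0, -1], [0, 0, 0.45, 0, 0, 0, -1], [0, 0, 0.7, 0, 0, 0, -1], [0, 0, 0.85, 0, 0, 0, -1], [0, 0, 0.85, 0, 0, 0, -1], [0, 0, 0.85, 0, 0, 0, -1]],
])

```text
t: 18.35
eef_pos: [589.1, -127.6, 218.3]
tcp_rot: [-3.139, -0.001, 1.432]
ft_force: [0.6, -0.1, -2.2]
opening: 0.101
grip_force: 30.0
```

```bash
python3 - <<'E'
from m import *
s=state(); print(s["t"],s["eef_pos"],s["tcp_rot"],s["ft_force"])
p,d=read_camera("scene"); cv2.imwrite("pics/s2.png",cv2.resize(p[120:320,120:400,::-1],(700,500),interpolation=cv2.INTER_CUBIC))
E
```

```text
18.35 [ 589.1164291  -127.64637566  218.25318067] [-3.13872596e+00 -6.11618072e-04  1.43241478e+00] [ 0.64860197 -0.09154952 -2.24955382]
```

View pics/s2.png

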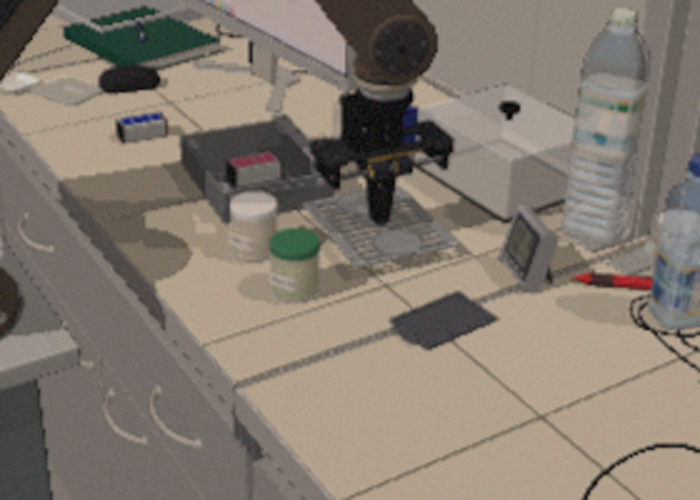

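The shelf is hovering level, both jars are upright, and pink is in the open box. Setting the shelf down.

Request:
arm_command([
  [[0, 0, 0.05, 0, 0, 0, -1], [0, 0, 0.1, 0, 0, 0, -1], [0, 0, 0.13, 0, 0, 0, -1], [0, 0, 0.13, 0, 0, 0, -1], [0, 0, 0.13, 0, 0, 0, -1]],
])

```text
t: 18.82
eef_pos: [589.1, -129.1, 199.4]
tcp_rot: [-3.141, 0.0, 1.431]
ft_force: [0.5, -0.1, -1.7]
opening: 0.101
grip_force: 30.0
```

Request:
arm_command([
  [[0, 0, 0, 0, 0, 0, -0.2], [0, 0, 0, 0, 0, 0, -0.2], [0, 0, 0, 0, 0, 0, -0.2], [0, 0, 0, 0, 0, 0, -0.2], [0, 0, 0, 0, 0, 0, -0.2], [0, 0, 0, 0, 0, 0, -0.2]],
])

```text
t: 19.32
eef_pos: [589.2, -129.1, 199.5]
tcp_rot: [3.141, 0.0, 1.431]
ft_force: [0.9, 0.2, -0.3]
opening: 0.392
grip_force: 0.0
```

Request:
arm_command([
  [[0, 0, -0.2, 0, 0, 0, 0], [0, 0, -0.5, 0, 0, 0, 1], [0, 0, -0.8, 0, 0, 0, 1], [0, 0, -0.95, 0, 0, 0, 1], [0, 0, -0.95, 0, 0, 0, 1]],
])

```text
t: 19.73
eef_pos: [589.7, -129.2, 348.1]
tcp_rot: [3.132, 0.002, 1.431]
ft_force: [-0.1, 0.6, -0.2]
opening: 0.692
grip_force: 0.0
```

Request:
arm_command([
  [[0.75, -0.35, 0, 0, 0, 0.125, 1], [0.75, -0.35, 0, 0, 0, 0.125, 1], [0.75, -0.35, 0, 0, 0, 0.125, 1], [0.75, -0.35, 0, 0, 0, 0.125, 1], [0.75, -0.35, 0, 0, 0, 0.125, 1], [0.75, -0.35, 0, 0, 0, 0.125, 1], [0.75, -0.35, 0, 0, 0, 0.125, 1], [0.75, -0.35, 0, 0, 0, 0.125, 1]],
])

```text
t: 20.4
eef_pos: [552.7, -10.2, 341.5]
tcp_rot: [-3.141, 0.0, 0.644]
ft_force: [0.1, 0.5, 0.7]
opening: 1.0
grip_force: 0.0
```

Request:
arm_command([
  [[0, -0.45, 0, 0, 0, 0.125, 1], [0, -0.45, 0, 0, 0, 0.125, 1], [0, -0.45, 0, 0, 0, 0.125, 1], [0, -0.45, 0, 0, 0, 0.125, 1], [0, -0.45, 0, 0, 0, 0.125, 1], [0, -0.45, 0, 0, 0, 0.125, 1], [0, -0.45, 0, 0, 0, 0.125, 1], [0, -0.45, 0, 0, 0, 0.125, 1]],
])

```text
t: 21.07
eef_pos: [512.2, 43.5, 341.6]
tcp_rot: [3.141, 0.0, -0.14]
ft_force: [0.4, 1.1, -1.2]
opening: 1.004
grip_force: 0.0
```

```bash
python3 - <<'E'
from m import *
s=state(); print(s["t"],s["eef_pos"],s["tcp_rot"],s["ft_force"])
rel([470,96,360],[np.pi,0,-0.1396])
E
```

```text
21.0667 [512.16595625  43.51827541 341.62523427] [ 3.14147604e+00  2.57402293e-04 -1.39550641e-01] [ 0.38182689  1.13650281 -1.20712683]
shift mm [-49.1 -46.1 -18.4] norm [-0.3271 -0.3074 -0.1225] turn [0. 0. 0.]
```

Request:
arm_command([
  [[-0.38, -0.31, -0.4, 0, 0, 0, 1], [-0.38, -0.31, -0.4, 0, 0, 0, 1], [-0.38, -0.31, -0.4, 0, 0, 0, 1], [-0.38, -0.31, -0.4, 0, 0, 0, 1], [-0.38, -0.31, -0.4, 0, 0, 0, 1], [-0.38, -0.31, -0.4, 0, 0, 0, 1]],
])

```text
t: 21.57
eef_pos: [462.8, 97.0, 401.0]
tcp_rot: [3.141, 0.001, -0.139]
ft_force: [-0.4, 0.2, -0.4]
opening: 0.999
grip_force: 0.0
```

```bash
python3 - <<'E'
from m import *
s=state(); print(s["t"],s["eef_pos"],s["tcp_rot"])
p,d=read_camera("wrist"); np.savez("pics/w5.npz",p=p,d=d,pos=s["eef_pos"],rot=s["tcp_rot"])
cv2.imwrite("pics/w5.png",cv2.resize(p[:300,:,::-1],(800,469),interpolation=cv2.INTER_CUBIC))
p,d,P,H,S,V,X=load("pics/w5.npz")
def rep(n,m,zz,a=60):
    m=m.copy(); m[215:]=False
    for mm,st,c in comps(m,a):
        v,u=np.nonzero(mm); q=ray(P,np.c_[u,v],zz)[:,:2]
        print(n,st[4],np.round(c,1),"z",np.round(np.median(X[mm][:,2]),1),rect(q))
rep("pinkbody",(X[...,2]>33)&(X[...,2]<43)&(np.hypot(X[...,0]-518,X[...,1]-95)<60),38,300)
rep("blue",(X[...,2]>20)&(X[...,2]<40)&(X[...,1]>270),30,100)
rep("box",(X[...,2]>46)&(X[...,2]<70)&(X[...,1]<240),56,300)
c=ray(P,[[256,128]],8); print(c)
E
```

```text
21.5667 [462.79605962  97.02432033 400.98955453] [ 3.14120294e+00  6.27777311e-04 -1.38916558e-01]
pinkbody 2444 [252.1 126.7] z 37.7 (array([516.9,  96.9]), 75.4, 35.6, -6.4)
blue 814 [ 64.  202.9] z 29.3 (array([463.9, 322.7]), 40.7, 27.3, 82.0)
box 8900 [253.2  93.6] z 59.6 (array([518.8,  94.6]), 198.9, 167.9, 82.0)
box 560 [504.9 181.7] z 55.0 (array([ 425.8, -155. ]), 53.0, 16.5, 2.6)
box 617 [406.1 183.3] z 58.0 (array([437.4, -58.5]), 60.6, 30.5, -36.8)
[[515.30670133  93.27649181   8.        ]]
```

View pics/w5.png

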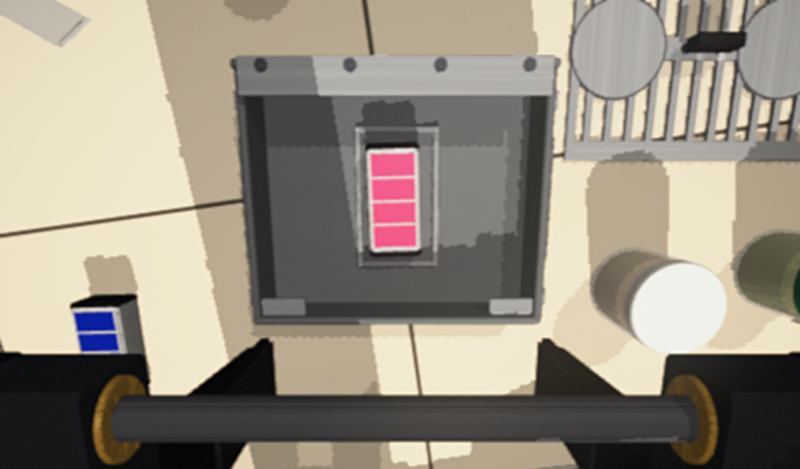

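Pink lies in the bay at (516.9, 96.9). From the bay rails (356–437, 127–265 px), the box centre is about (518.8, 95). Next I'll refine the tray from w1, then move.

```bash
python3 - <<'E'
from m import *
p,d,P,H,S,V,X=load("pics/w1.npz")
m=((S<70)&(V<100)&(X[...,2]<12)&(X[...,2]>-8)&(X[...,0]<630)&(X[...,0]>450)).astype(np.uint8); m[215:]=0; m[:,:150]=0
m=cv2.morphologyEx(m,cv2.MORPH_OPEN,np.ones((25,25),np.uint8))
v,u=np.nonzero(m); print(rect(ray(P,np.c_[u,v],5)[:,:2]))
print(ray(P,[[281.5,126]],5), ray(P,[[243,88],[302,72],[319,165],[262,179]],5)[:,:2])
rel([516.9,96.9,205],[np.pi,0,-0.13])
E
```

```text
(array([ 558.6, -332.4]), 70.0, 61.2, 84.3)
[[ 548.97748221 -333.19462729    5.        ]] [[ 596.97311832 -294.90377187]
 [ 604.82683313 -363.19797684]
 [ 497.19313522 -372.37290865]
 [ 489.61426745 -302.10651349]]
shift mm [ 53.7  -7.6 195.7] norm [ 0.358  -0.0507  1.3048] turn [ 0.0001  0.0002 -0.0015]
```

Request:
arm_command([
  [[0.358, -0.05, 0.65, 0, 0, 0, 1], [0.358, -0.05, 0.65, 0, 0, 0, 1], [0.358, -0.05, 0.65, 0, 0, 0, 1], [0.358, -0.05, 0.65, 0, 0, 0, 1], [0.358, -0.05, 0.65, 0, 0, 0, 1]],
])

```text
t: 22.03
eef_pos: [516.9, 96.8, 302.6]
tcp_rot: [3.141, 0.004, -0.141]
ft_force: [0.0, -0.4, 0.3]
opening: 1.0
grip_force: 0.0
```

Request:
arm_command([
  [[0, 0, 0.2, 0, 0, 0, 1], [0, 0, 0.4, 0, 0, 0, 1], [0, 0, 0.55, 0, 0, 0, 1], [0, 0, 0.65, 0, 0, 0, 1], [0, 0, 0.65, 0, 0, 0, 1], [0, 0, 0.65, 0, 0, 0, 1]],
])

```text
t: 22.53
eef_pos: [516.5, 97.3, 207.9]
tcp_rot: [3.142, -0.0, -0.14]
ft_force: [0.1, -0.1, -0.4]
opening: 0.997
grip_force: 0.0
```

Request:
arm_command([
  [[0, 0, 0, 0, 0, 0, -1], [0, 0, 0, 0, 0, 0, -1], [0, 0, 0, 0, 0, 0, -1], [0, 0, 0, 0, 0, 0, -1], [0, 0, 0, 0, 0, 0, -1], [0, 0, 0, 0, 0, 0, -1], [0, 0, 0, 0, 0, 0, -1], [0, 0, 0, 0, 0, 0, -1], [0, 0, 0, 0, 0, 0, -1], [0, 0, 0, 0, 0, 0, -1]],
])

```text
t: 23.37
eef_pos: [516.5, 97.5, 206.8]
tcp_rot: [3.141, 0.0, -0.14]
ft_force: [-0.7, -0.6, 0.2]
opening: 0.379
grip_force: 29.7
```

Request:
arm_command([
  [[0, 0, 0, 0, 0, 0, -1], [0, 0, 0, 0, 0, 0, -1], [0, 0, 0, 0, 0, 0, -1]],
])

```text
t: 23.62
eef_pos: [516.5, 97.5, 206.8]
tcp_rot: [3.141, 0.0, -0.14]
ft_force: [-0.5, -0.8, -0.8]
opening: 0.379
grip_force: 29.7
```

```bash
python3 - <<'E'
from m import *
s=state(); rel([548,-333,s["eef_pos"][2]+130],[np.pi,0,0.08])
E
```

```text
shift mm [  91.2  421.9 -130. ] norm [ 0.6081  2.8126 -0.8664] turn [ 0.     0.    -0.035]
```

Request:
arm_command([
  [[0, 0, -0.1, 0, 0, 0, -1], [0, 0, -0.3, 0, 0, 0, -1], [0, 0, -0.55, 0, 0, 0, -1], [0, 0, -0.8, 0, 0, 0, -1], [0, 0, -0.87, 0, 0, 0, -1], [0, 0, -0.87, 0, 0, 0, -1]],
])

```text
t: 24.12
eef_pos: [516.6, 97.6, 340.3]
tcp_rot: [-3.141, -0.005, -0.14]
ft_force: [-0.3, -0.4, -1.7]
opening: 0.378
grip_force: 29.7
```

Request:
arm_command([
  [[0.05, 0.2, 0, 0, 0, 0, -1], [0.1, 0.45, 0, 0, 0, 0, -1], [0.15, 0.7, 0, 0, 0, 0, -1], [0.2, 0.94, 0, 0, 0, 0, -1]],
])

```text
t: 24.45
eef_pos: [526.1, -47.8, 335.8]
tcp_rot: [-3.142, 0.002, -0.139]
ft_force: [1.0, -0.2, -1.8]
opening: 0.375
grip_force: 29.7
```

Request:
arm_command([
  [[0.05, 0.25, 0, 0, 0, 0, -1], [0.1, 0.5, 0, 0, 0, 0, -1], [0.16, 0.75, 0, 0, 0, 0, -1], [0.2, 0.94, 0, 0, 0, 0, -1]],
])

```text
t: 24.78
eef_pos: [536.3, -192.9, 335.6]
tcp_rot: [-3.141, 0.002, -0.141]
ft_force: [1.0, 0.8, -0.9]
opening: 0.375
grip_force: 29.7
```

Request:
arm_command([
  [[0.05, 0.25, 0, 0, 0, -0.01, -1], [0.1, 0.5, 0, 0, 0, -0.02, -1], [0.16, 0.75, 0, 0, 0, -0.035, -1], [0.2, 0.935, 0, 0, 0, -0.035, -1], [0.2, 0.935, 0, 0, 0, -0.035, -1], [0.2, 0.935, 0, 0, 0, -0.035, -1]],
])

```text
t: 25.28
eef_pos: [546.2, -334.6, 334.9]
tcp_rot: [-3.14, 0.002, 0.078]
ft_force: [-0.5, -0.0, -1.4]
opening: 0.378
grip_force: 29.7
```

```bash
python3 - <<'E'
from m import *
s=state(); print(s["eef_pos"],s["opening"]);rel([548,-333,201.3],[np.pi,0,0.08])
E
```

```text
[ 546.2454561  -334.55799721  334.93983377] 0.3784834708947016
shift mm [  2.2  -1.2 133.6] norm [ 0.0145 -0.0077  0.8909] turn [-0.0003  0.0004 -0.0004]
```

Request:
arm_command([
  [[0.014, -0.008, 0.2, 0, 0, 0, -1], [0.014, -0.008, 0.45, 0, 0, 0, -1], [0.014, -0.008, 0.65, 0, 0, 0, -1], [0.014, -0.008, 0.8, 0, 0, 0, -1], [0.014, -0.008, 0.85, 0, 0, 0, -1], [0.014, -0.008, 0.875, 0, 0, 0, -1], [0.014, -0.008, 0.89, 0, 0, 0, -1], [0.014, -0.008, 0.89, 0, 0, 0, -1], [0.014, -0.008, 0.89, 0, 0, 0, -1]],
])

```text
t: 26.03
eef_pos: [549.0, -331.8, 205.2]
tcp_rot: [3.14, -0.001, 0.08]
ft_force: [0.3, -0.2, -1.5]
opening: 0.375
grip_force: 29.7
```

Request:
arm_command([
  [[0, 0, 0, 0, 0, 0, 1], [0, 0, 0, 0, 0, 0, 1], [0, 0, 0, 0, 0, 0, 1], [0, 0, 0, 0, 0, 0, 1], [0, 0, 0, 0, 0, 0, 1], [0, 0, 0, 0, 0, 0, 1], [0, 0, 0, 0, 0, 0, 1]],
])

```text
t: 26.62
eef_pos: [548.7, -331.8, 203.9]
tcp_rot: [3.142, -0.0, 0.08]
ft_force: [-0.0, -0.1, 0.9]
opening: 0.814
grip_force: 0.0
```

Request:
arm_command([
  [[0, 0, -0.2, 0, 0, 0, 1], [0, 0, -0.5, 0, 0, 0, 1], [0, 0, -0.8, 0, 0, 0, 1], [0, 0, -0.9, 0, 0, 0, 1], [0, 0, -0.9, 0, 0, 0, 1], [0, 0, -0.9, 0, 0, 0, 1]],
])

```text
t: 27.12
eef_pos: [548.6, -331.7, 340.1]
tcp_rot: [3.14, -0.002, 0.08]
ft_force: [-0.4, 0.1, 0.3]
opening: 0.997
grip_force: 0.0
```

```bash
python3 - <<'E'
from m import *
s=state(); print(s["eef_pos"])
p,d=read_camera("top"); np.savez("pics/t2.npz",p=p,d=d); P=pose("top"); X=cloud(P,d)
hsv=cv2.cvtColor(p,cv2.COLOR_RGB2HSV); H,S,V=[hsv[...,i].astype(int) for i in range(3)]
cv2.imwrite("pics/t2.png",cv2.resize(p[120:270,120:400,::-1],(800,429),interpolation=cv2.INTER_CUBIC))
for n,m in (("pink",(H>155)&(S>60)&(X[...,2]>20)),("blue",(H>110)&(H<130)&(S>120)&(X[...,0]<500)),("bluebody",(X[...,2]>20)&(X[...,2]<40)&(X[...,0]<500)&(X[...,1]>280)&(X[...,1]<380))):
    for mm,st,c in comps(m,40):
        v,u=np.nonzero(mm); print(n,st[4],np.round(np.median(X[mm],0),1),rect(ray(P,np.c_[u,v],31)[:,:2]))
E
```

```text
[ 548.6273935  -331.72211173  340.12284211]
blue 104 [434.8 330.7  30. ] (array([439.1, 329.9]), 57.9, 26.1, -6.7)
bluebody 250 [436.4 328.8  29.9] (array([437.3, 327.6]), 75.9, 38.3, -6.0)
```

View pics/t2.png

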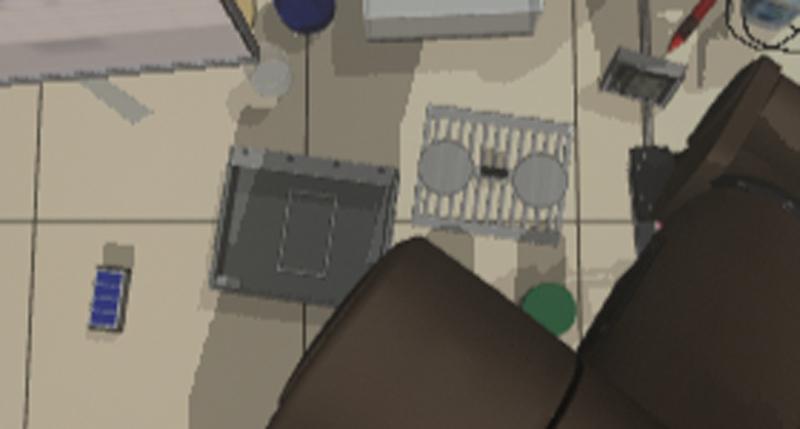

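The arm hides the tray in this view, and everything else is in place: blue at crop (110,298), shelf on the worktop. I'll check pink with the wrist camera after backing off.

Request:
arm_command([
  [[-0.4, -0.1, -0.4, 0, 0, 0, 1], [-0.4, -0.1, -0.4, 0, 0, 0, 1], [-0.4, -0.1, -0.4, 0, 0, 0, 1], [-0.4, -0.1, -0.4, 0, 0, 0, 1], [-0.4, -0.1, -0.4, 0, 0, 0, 1]],
])

```text
t: 27.58
eef_pos: [487.9, -321.8, 397.6]
tcp_rot: [-3.141, 0.001, 0.08]
ft_force: [0.4, -0.0, -0.5]
opening: 1.0
grip_force: 0.0
```

```bash
python3 - <<'E'
from m import *
s=state(); print(s["t"],s["eef_pos"],s["tcp_rot"])
p,d=read_camera("wrist"); np.savez("pics/w6.npz",p=p,d=d,pos=s["eef_pos"],rot=s["tcp_rot"])
p,d,P,H,S,V,X=load("pics/w6.npz")
m=((H>155)&(S>60)); m[215:]=False
mm=np.zeros_like(m)
for a,st,c in comps(m,20): mm|=a
v,u=np.nonzero(mm); q=X[mm]; print(rect(ray(P,np.c_[u,v],32)[:,:2]),np.median(q[:,2]))
A=np.c_[q[:,:2],np.ones(len(q))]; print("slope",np.linalg.lstsq(A,q[:,2],rcond=None)[0][:2])
t=((S<70)&(V<110)&(X[...,2]<12)&(X[...,2]>-8)&(X[...,0]>450)&(X[...,0]<640)); t[215:]=False
v,u=np.nonzero(t); q=ray(P,np.c_[u,v],5); k=(abs(q[:,1]+333)<60); print("tray mean",q[k].mean(0), q[k].min(0),q[k].max(0))
rel([437,328,330],[np.pi,0,-0.115])
cv2.imwrite("pics/w6.png",p[:230,100:420,::-1])
E
```

```text
27.5833 [ 487.91240848 -321.81222333  397.64743211] [-3.14067281e+00  8.80378178e-04  7.96648330e-02]
(array([ 549.8, -332. ]), 62.1, 29.9, 5.7) 31.91032292271288
slope [-0.01490435  0.31574587]
tray mean [ 545.53694266 -332.24547894    5.        ] [ 452.31462475 -390.99622628    5.        ] [ 638.17924812 -279.34920004    5.        ]
shift mm [   1.  -651.7   68.2] norm [ 0.0067 -4.3448  0.4547] turn [-0.0002  0.0003  0.031 ]
```

View pics/w6.png

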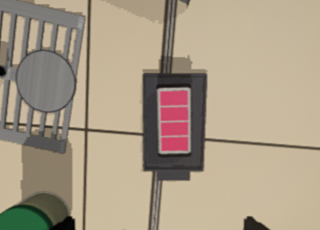

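Pink lies flat and centred in the tray. Now I'll fetch blue.

Request:
arm_command([
  [[-0.05, -0.87, 0, 0, 0, 0, 1], [-0.05, -0.87, 0, 0, 0, 0, 1], [-0.05, -0.87, 0, 0, 0, 0, 1], [-0.05, -0.87, 0, 0, 0, 0, 1]],
])

```text
t: 27.97
eef_pos: [469.3, -187.8, 397.2]
tcp_rot: [-3.138, 0.003, 0.083]
ft_force: [1.1, -1.5, 0.4]
opening: 0.999
grip_force: 0.0
```

Request:
arm_command([
  [[-0.05, -0.87, 0, 0, 0, 0, 1], [-0.05, -0.87, 0, 0, 0, 0, 1], [-0.05, -0.87, 0, 0, 0, 0, 1], [-0.05, -0.87, 0, 0, 0, 0, 1]],
])

```text
t: 28.3
eef_pos: [451.3, -58.4, 397.6]
tcp_rot: [-3.14, 0.003, 0.083]
ft_force: [0.1, 0.1, 0.5]
opening: 1.004
grip_force: 0.0
```

Request:
arm_command([
  [[-0.05, -0.87, 0, 0, 0, 0, 1], [-0.05, -0.87, 0, 0, 0, 0, 1], [-0.05, -0.87, 0, 0, 0, 0, 1], [-0.05, -0.87, 0, 0, 0, 0, 1]],
])

```text
t: 28.63
eef_pos: [433.6, 71.0, 397.8]
tcp_rot: [-3.141, 0.002, 0.084]
ft_force: [0.1, -0.6, 0.2]
opening: 1.0
grip_force: 0.0
```

Request:
arm_command([
  [[-0.05, -0.87, 0, 0, 0, 0, 1], [-0.05, -0.87, 0, 0, 0, 0, 1], [-0.05, -0.87, 0, 0, 0, 0, 1], [-0.05, -0.87, 0, 0, 0, 0, 1]],
])

```text
t: 28.97
eef_pos: [416.0, 200.6, 397.8]
tcp_rot: [-3.141, 0.001, 0.084]
ft_force: [-0.5, -0.0, 0.1]
opening: 0.999
grip_force: 0.0
```

Request:
arm_command([
  [[-0.05, -0.87, 0, 0, 0, 0.031, 1], [-0.05, -0.87, 0, 0, 0, 0.031, 1], [-0.05, -0.87, 0, 0, 0, 0.031, 1], [-0.05, -0.87, 0, 0, 0, 0.031, 1], [-0.05, -0.87, 0, 0, 0, 0.031, 1], [-0.05, -0.87, 0, 0, 0, 0.031, 1]],
])

```text
t: 29.47
eef_pos: [398.7, 325.8, 397.7]
tcp_rot: [3.14, 0.001, -0.113]
ft_force: [0.3, -0.1, -0.1]
opening: 1.002
grip_force: 0.0
```

```bash
python3 - <<'E'
from m import *
s=state(); print(s["t"],s["eef_pos"],s["tcp_rot"])
p,d=read_camera("wrist"); np.savez("pics/w7.npz",p=p,d=d,pos=s["eef_pos"],rot=s["tcp_rot"])
p,d,P,H,S,V,X=load("pics/w7.npz")
m=(X[...,2]>22)&(X[...,2]<38)&(X[...,0]<520)&(X[...,1]>270)&(X[...,1]<390); m[218:]=False
for mm,st,c in comps(m,200):
    v,u=np.nonzero(mm); print(np.round(c,1),rect(ray(P,np.c_[u,v],30)[:,:2]),np.median(X[mm][:,2]))
    r=rect(ray(P,np.c_[u,v],30)[:,:2]); rel([*r[0],197.5],[np.pi,0,np.radians(r[3])])
E
```

```text
29.4667 [398.65512662 325.75903493 397.67499485] [ 3.14005029e+00  1.37445896e-03 -1.13051810e-01]
[251.2 140.7] (array([437.7, 329.6]), 75.0, 36.0, -6.5) 29.766200588545132
shift mm [ 38.4  -9.2 200.4] norm [ 0.2561 -0.0615  1.3361] turn [ 0.0002  0.0002 -0.0001]
```

Request:
arm_command([
  [[0.256, -0.06, 0.69, 0, 0, 0, 1], [0.256, -0.06, 0.69, 0, 0, 0, 1], [0.256, -0.06, 0.69, 0, 0, 0, 1], [0.256, -0.06, 0.69, 0, 0, 0, 1], [0.256, -0.06, 0.69, 0, 0, 0, 1]],
])

```text
t: 29.93
eef_pos: [438.0, 329.0, 294.7]
tcp_rot: [3.14, 0.002, -0.117]
ft_force: [-0.1, 0.9, 0.2]
opening: 1.003
grip_force: 0.0
```

Request:
arm_command([
  [[0, 0, 0.2, 0, 0, 0, 1], [0, 0, 0.4, 0, 0, 0, 1], [0, 0, 0.55, 0, 0, 0, 1], [0, 0, 0.645, 0, 0, 0, 1], [0, 0, 0.645, 0, 0, 0, 1], [0, 0, 0.645, 0, 0, 0, 1]],
])

```text
t: 30.43
eef_pos: [437.6, 330.1, 200.2]
tcp_rot: [-3.141, -0.001, -0.115]
ft_force: [0.3, 0.2, 0.2]
opening: 0.998
grip_force: 0.0
```

Request:
arm_command([
  [[0, 0, 0, 0, 0, 0, -1], [0, 0, 0, 0, 0, 0, -1], [0, 0, 0, 0, 0, 0, -1], [0, 0, 0, 0, 0, 0, -1], [0, 0, 0, 0, 0, 0, -1], [0, 0, 0, 0, 0, 0, -1], [0, 0, 0, 0, 0, 0, -1], [0, 0, 0, 0, 0, 0, -1], [0, 0, 0, 0, 0, 0, -1], [0, 0, 0, 0, 0, 0, -1]],
])

```text
t: 31.27
eef_pos: [437.3, 330.2, 198.5]
tcp_rot: [3.141, 0.0, -0.115]
ft_force: [-0.2, -0.1, 0.2]
opening: 0.374
grip_force: 30.0
```

Request:
arm_command([
  [[0, 0, 0, 0, 0, 0, -1], [0, 0, 0, 0, 0, 0, -1]],
])

```text
t: 31.43
eef_pos: [437.3, 330.3, 198.5]
tcp_rot: [3.141, 0.0, -0.115]
ft_force: [0.9, 0.1, -1.4]
opening: 0.377
grip_force: 30.0
```

Request:
arm_command([
  [[0, 0, -0.1, 0, 0, 0, -1], [0, 0, -0.3, 0, 0, 0, -1], [0, 0, -0.55, 0, 0, 0, -1], [0, 0, -0.8, 0, 0, 0, -1], [0, 0, -0.9, 0, 0, 0, -1], [0, 0, -0.9, 0, 0, 0, -1], [0, 0, -0.9, 0, 0, 0, -1]],
])

```text
t: 32.02
eef_pos: [437.1, 330.1, 333.9]
tcp_rot: [-3.141, -0.001, -0.115]
ft_force: [0.1, 0.4, -1.1]
opening: 0.38
grip_force: 30.0
```

```bash
python3 - <<'E'
from m import *
s=state(); print(s["eef_pos"],s["opening"])
rel([518.8,95,s["eef_pos"][2]],[np.pi,0,-0.1396])
E
```

```text
[437.12193711 330.14911382 333.85337052] 0.3803445683833939
shift mm [108.1 224.3  -0. ] norm [ 7.204e-01  1.495e+00 -3.000e-04] turn [-0.0001 -0.0002  0.004 ]
```

Request:
arm_command([
  [[0.1, 0.2, 0, 0, 0, 0, -1], [0.2, 0.4, 0, 0, 0, 0, -1], [0.3, 0.62, 0, 0, 0, 0, -1], [0.36, 0.7475, 0, 0, 0, 0, -1], [0.36, 0.7475, 0, 0, 0, 0, -1]],
])

```text
t: 32.43
eef_pos: [479.0, 209.6, 331.6]
tcp_rot: [3.14, 0.003, -0.118]
ft_force: [0.6, 0.7, -1.6]
opening: 0.378
grip_force: 30.0
```

Request:
arm_command([
  [[0.1, 0.2, 0, 0, 0, 0.004, -1], [0.2, 0.4, 0, 0, 0, 0.004, -1], [0.3, 0.62, 0, 0, 0, 0.004, -1], [0.36, 0.7475, 0, 0, 0, 0.004, -1], [0.36, 0.7475, 0, 0, 0, 0.004, -1], [0.36, 0.7475, 0, 0, 0, 0.004, -1], [0.36, 0.7475, 0, 0, 0, 0.004, -1]],
])

```text
t: 33.02
eef_pos: [518.7, 95.7, 332.4]
tcp_rot: [3.141, 0.002, -0.14]
ft_force: [-0.8, -0.6, -1.3]
opening: 0.375
grip_force: 30.0
```

Request:
arm_command([
  [[0, 0, 0.2, 0, 0, 0, -1], [0, 0, 0.4, 0, 0, 0, -1], [0, 0, 0.6, 0, 0, 0, -1], [0, 0, 0.75, 0, 0, 0, -1], [0, 0, 0.75, 0, 0, 0, -1], [0, 0, 0.75, 0, 0, 0, -1]],
])

```text
t: 33.52
eef_pos: [518.7, 96.1, 220.4]
tcp_rot: [3.141, 0.003, -0.138]
ft_force: [0.0, 0.3, -1.5]
opening: 0.373
grip_force: 30.0
```

```bash
python3 - <<'E'
from m import *
s=state(); print(s["eef_pos"],s["ft_force"])
rel([518.8,95,207],[np.pi,0,-0.1396])
E
```

```text
[518.65671167  96.12081538 220.38101513] [ 0.04539302  0.32370095 -1.49581158]
shift mm [ 0.3  1.1 13.4] norm [0.0022 0.0072 0.0892] turn [0.0001 0.0004 0.0002]
```

Request:
arm_command([
  [[0.002, 0.007, 0.04, 0, 0, 0, -1], [0.002, 0.007, 0.07, 0, 0, 0, -1], [0.002, 0.007, 0.09, 0, 0, 0, -1], [0.002, 0.007, 0.09, 0, 0, 0, -1], [0.002, 0.007, 0.09, 0, 0, 0, -1], [0.002, 0.007, 0.09, 0, 0, 0, -1]],
])

```text
t: 34.02
eef_pos: [519.2, 94.0, 208.0]
tcp_rot: [-3.142, -0.001, -0.14]
ft_force: [-0.3, -0.1, -1.5]
opening: 0.382
grip_force: 30.0
```

Request:
arm_command([
  [[0, 0, 0, 0, 0, 0, 1], [0, 0, 0, 0, 0, 0, 1], [0, 0, 0, 0, 0, 0, 1], [0, 0, 0, 0, 0, 0, 1], [0, 0, 0, 0, 0, 0, 1], [0, 0, 0, 0, 0, 0, 1], [0, 0, 0, 0, 0, 0, 1]],
])

```text
t: 34.6
eef_pos: [519.1, 94.0, 207.6]
tcp_rot: [3.141, -0.0, -0.14]
ft_force: [0.3, -0.6, 0.8]
opening: 0.812
grip_force: 0.0
```

Request:
arm_command([
  [[0, 0, -0.2, 0, 0, 0, 1], [0, 0, -0.5, 0, 0, 0, 1], [0, 0, -0.8, 0, 0, 0, 1], [0, 0, -0.95, 0, 0, 0, 1], [-0.2, 0, -1, 0, 0, 0, 1], [-0.36, 0, -1, 0, 0, 0, 1], [-0.36, 0, -1, 0, 0, 0, 1], [-0.36, 0, -1, 0, 0, 0, 1]],
])

```text
t: 35.27
eef_pos: [465.1, 101.7, 358.1]
tcp_rot: [-3.142, -0.001, -0.139]
ft_force: [0.7, 0.9, -1.4]
opening: 1.002
grip_force: 0.0
```

```bash
python3 - <<'E'
from m import *
s=state(); print(s["t"],s["eef_pos"],s["tcp_rot"])
p,d=read_camera("wrist"); np.savez("pics/w8.npz",p=p,d=d,pos=s["eef_pos"],rot=s["tcp_rot"])
cv2.imwrite("pics/w8.png",p[:300,:,::-1])
p,d,P,H,S,V,X=load("pics/w8.npz")
def rep(n,m,zz,a=60):
    m=m.copy(); m[215:]=False
    for mm,st,c in comps(m,a):
        v,u=np.nonzero(mm); q=ray(P,np.c_[u,v],zz)[:,:2]
        print(n,st[4],np.round(c,1),"z",np.round(np.median(X[mm][:,2]),1),rect(q))
rep("blue",(X[...,2]>30)&(X[...,2]<44)&(np.hypot(X[...,0]-518,X[...,1]-95)<60),38,300)
rep("box",(X[...,2]>46)&(X[...,2]<70)&(X[...,1]<240),56,1000)
rel([545,-85,355],[np.pi,0,1.4312])
E
```

```text
35.2667 [465.11286993 101.73913001 358.11136617] [-3.14150530e+00 -8.33592105e-04 -1.39354008e-01]
blue 3167 [260.  126.5] z 37.8 (array([519.8,  93.6]), 74.5, 35.6, -7.8)
box 10405 [258.9  73.5] z 59.9 (array([522.9,  94.4]), 199.2, 160.7, 81.9)
shift mm [104.3 173.8   3. ] norm [0.695  1.1587 0.0198] turn [ 1.0e-04 -1.0e-04 -2.5e-01]
```

View pics/w8.png

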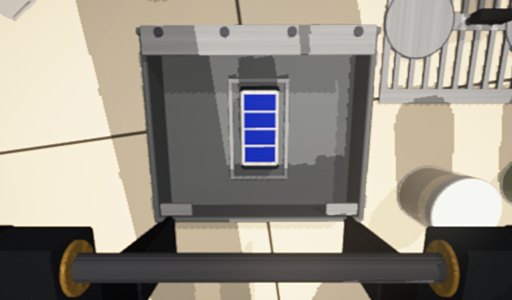

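Blue lies flat in the bay between the rails, at pixel (260,127). Now I'll fetch the shelf.

Request:
arm_command([
  [[0.5, 0.95, 0, 0, 0, -0.15, 1], [0.5, 0.95, 0, 0, 0, -0.15, 1], [0.5, 0.95, 0, 0, 0, -0.15, 1], [0.5, 0.95, 0, 0, 0, -0.15, 1], [0.5, 0.95, 0, 0, 0, -0.15, 1], [0.5, 0.95, 0, 0, 0, -0.15, 1], [0.5, 0.95, 0, 0, 0, -0.15, 1], [0.5, 0.95, 0, 0, 0, -0.15, 1], [0.5, 0.95, 0, 0, 0, -0.15, 1]],
])

```text
t: 36.07
eef_pos: [520.9, -50.6, 357.0]
tcp_rot: [-3.141, 0.0, 0.807]
ft_force: [0.4, 0.3, 0.4]
opening: 1.004
grip_force: 0.0
```

```bash
python3 - <<'E'
from m import *
s=state(); print(s["eef_pos"],s["tcp_rot"])
rel([589.1,-129.1,330],[np.pi,0,1.4312])
E
```

```text
[520.94789446 -50.62640813 356.96101265] [-3.14116657e+00  3.89088049e-04  8.07245668e-01]
shift mm [ -9.6 103.5  26.9] norm [-0.0637  0.69    0.1795] turn [-0.0001  0.     -0.0993]
```

Then down from 330 to 197.7, which is 0.88.

Request:
arm_command([
  [[-0.064, 0.69, 0.18, 0, 0, -0.0993, 1], [-0.064, 0.69, 0.18, 0, 0, -0.0993, 1], [-0.064, 0.69, 0.18, 0, 0, -0.0993, 1], [-0.064, 0.69, 0.18, 0, 0, -0.0993, 1], [-0.064, 0.69, 0.18, 0, 0, -0.0993, 0], [-0.064, 0.69, 0.18, 0, 0, -0.0993, 0], [-0.064, 0.69, 0.18, 0, 0, -0.0993, 0]],
])

```text
t: 36.65
eef_pos: [588.2, -129.0, 330.1]
tcp_rot: [-3.141, -0.0, 1.42]
ft_force: [-0.3, -0.2, 0.4]
opening: 0.844
grip_force: 0.0
```

Request:
arm_command([
  [[0, 0, 0.2, 0, 0, 0, 0], [0, 0, 0.45, 0, 0, 0, 0], [0, 0, 0.65, 0, 0, 0, 0], [0, 0, 0.8, 0, 0, 0, 0], [0, 0, 0.87, 0, 0, 0, 0], [0, 0, 0.87, 0, 0, 0, 0], [0, 0, 0.87, 0, 0, 0, 0]],
])

```text
t: 37.23
eef_pos: [588.2, -128.8, 200.6]
tcp_rot: [3.141, 0.0, 1.424]
ft_force: [-0.3, -0.6, -0.8]
opening: 0.502
grip_force: 0.0
```

```bash
python3 - <<'E'
from m import *
s=state(); print(s["eef_pos"],s["tcp_rot"],s["ft_force"],s["opening"])
rel([589.1,-129.1,198],[np.pi,0,1.4312])
E
```

```text
[ 588.17180799 -128.77813365  200.60136944] [3.14133828e+00 1.17414573e-04 1.42418383e+00] [-0.31140075 -0.56960237 -0.76300777] 0.5022251004282701
shift mm [-0.2  1.   2.6] norm [-0.0012  0.0064  0.0173] turn [ 0.      0.     -0.0011]
```

Request:
arm_command([
  [[0, 0.006, 0.019, 0, 0, -0.001, 0], [0, 0.006, 0.019, 0, 0, -0.001, 0], [0, 0.006, 0.019, 0, 0, -0.001, -1], [0, 0.006, 0.019, 0, 0, -0.001, -1], [0, 0.006, 0.019, 0, 0, -0.001, -1], [0, 0.006, 0.019, 0, 0, -0.001, -1], [0, 0.006, 0.019, 0, 0, -0.001, -1], [0, 0.006, 0.019, 0, 0, -0.001, -1], [0, 0.006, 0.019, 0, 0, -0.001, -1], [0, 0.006, 0.019, 0, 0, -0.001, -1]],
])

```text
t: 38.07
eef_pos: [588.7, -128.9, 197.3]
tcp_rot: [3.141, 0.0, 1.433]
ft_force: [0.6, -1.1, 1.1]
opening: 0.103
grip_force: 30.0
```

Request:
arm_command([
  [[0, 0, 0, 0, 0, 0, -1], [0, 0, 0, 0, 0, 0, -1], [0, 0, 0, 0, 0, 0, -1]],
])

```text
t: 38.32
eef_pos: [588.7, -128.9, 197.3]
tcp_rot: [3.141, 0.0, 1.433]
ft_force: [-0.5, 0.3, 1.7]
opening: 0.099
grip_force: 30.0
```

Request:
arm_command([
  [[0, 0, -0.1, 0, 0, 0, -1], [0, 0, -0.3, 0, 0, 0, -1], [0, 0, -0.55, 0, 0, 0, -1], [0, 0, -0.8, 0, 0, 0, -1], [0, 0, -1, 0, 0, 0, -1], [0, 0, -1, 0, 0, 0, -1], [0, 0, -1, 0, 0, 0, -1]],
])

```text
t: 38.9
eef_pos: [588.5, -128.8, 348.4]
tcp_rot: [3.139, 0.001, 1.433]
ft_force: [-0.5, -0.0, -3.1]
opening: 0.104
grip_force: 30.0
```

```bash
python3 - <<'E'
from m import *
s=state(); print(s["eef_pos"],s["tcp_rot"],s["ft_force"],s["opening"])
rel([541.5,92.8,345],[np.pi,0,1.4312])
E
```

```text
[ 588.52715257 -128.84171658  348.43546614] [3.13910348e+00 5.35770473e-04 1.43288118e+00] [-0.54881793 -0.03854697 -3.10510384] 0.10359613817676155
shift mm [213.1 -77.1   3.1] norm [ 1.4205 -0.5137  0.0209] turn [0.0004 0.0001 0.0003]
```

Request:
arm_command([
  [[0.2, -0.07, 0, 0, 0, 0, -1], [0.45, -0.16, 0, 0, 0, 0, -1], [0.71, -0.257, 0, 0, 0, 0, -1], [0.71, -0.257, 0, 0, 0, 0, -1]],
])

```text
t: 39.23
eef_pos: [563.3, -13.1, 345.2]
tcp_rot: [-3.136, -0.001, 1.436]
ft_force: [0.9, -0.2, -2.4]
opening: 0.103
grip_force: 30.0
```

Request:
arm_command([
  [[0.2, -0.07, 0, 0.01, 0, 0, -1], [0.45, -0.16, 0, 0.02, 0, 0, -1], [0.71, -0.257, 0, 0.0347, 0, 0, -1], [0.71, -0.257, 0, 0.0347, 0, 0, -1], [0.71, -0.257, 0, 0.0347, 0, 0, -1], [0.71, -0.257, 0, 0.0347, 0, 0, -1]],
])

```text
t: 39.73
eef_pos: [541.6, 92.7, 345.9]
tcp_rot: [-2.922, 0.001, 1.434]
ft_force: [0.3, -0.2, -2.5]
opening: 0.103
grip_force: 30.0
```

```bash
python3 - <<'E'
from m import *
s=state(); print(s["eef_pos"],s["tcp_rot"],s["ft_force"],s["opening"])
rel([541.5,92.8,275],[-2.924,0,1.4312])
E
```

```text
[541.64393023  92.66884327 345.92869514] [-2.92237034e+00  6.04373262e-04  1.43368624e+00] [ 0.32614367 -0.2155732  -2.52259773] 0.10306045290060324
shift mm [ 0.2 15.3 69.3] norm [0.001  0.1018 0.4618] turn [-0.0003  0.0002  0.0004]
```

Request:
arm_command([
  [[0, 0.02, 0.12, 0, 0, 0, -1], [0, 0.05, 0.24, 0, 0, 0, -1], [0, 0.075, 0.36, 0, 0, 0, -1], [0.001, 0.102, 0.46, 0, 0, 0, -1], [0.001, 0.102, 0.46, 0, 0, 0, -1], [0.001, 0.102, 0.46, 0, 0, 0, -1], [0.001, 0.102, 0.46, 0, 0, 0, -1]],
])

```text
t: 40.32
eef_pos: [542.0, 92.1, 277.0]
tcp_rot: [-2.924, 0.0, 1.432]
ft_force: [-0.2, -0.5, -2.3]
opening: 0.102
grip_force: 30.0
```

```bash
python3 - <<'E'
from m import *
s=state(); print(s["eef_pos"],s["tcp_rot"],s["ft_force"],s["moment"])
rel([541.5,92.8,262.2],[-2.924,0,1.4312])
p,d=read_camera("wrist"); cv2.imwrite("pics/w9.png",p[:260,:,::-1])
E
```

```text
[541.99464625  92.07409841 277.03653977] [-2.92419002e+00  4.46466383e-05  1.43174572e+00] [-0.24288765 -0.5359361  -2.3040031 ] [ 0.02021535 -0.27484518  0.03336903]
shift mm [ 0.7  2.6 14.6] norm [0.0043 0.0175 0.0974] turn [0.     0.     0.0001]
```

View pics/w9.png

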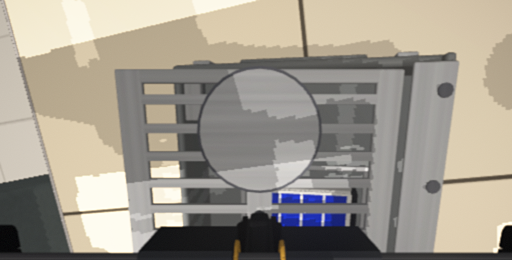

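The tilted shelf hangs clear of the lip (on the right) and is aligned with the box. Now I'll lower it and slide it under the lip.

Request:
arm_command([
  [[0.004, 0.017, 0.05, 0, 0, 0, -1], [0.004, 0.017, 0.09, 0, 0, 0, -1], [0.004, 0.017, 0.097, 0, 0, 0, -1], [0.004, 0.017, 0.097, 0, 0, 0, -1], [0.004, 0.017, 0.097, 0, 0, 0, -1]],
])

```text
t: 40.78
eef_pos: [541.1, 93.6, 261.8]
tcp_rot: [-2.923, 0.0, 1.433]
ft_force: [0.0, 0.3, -2.2]
opening: 0.102
grip_force: 30.0
```

Request:
arm_command([
  [[0, 0.04, -0.003, 0, 0, 0, -1], [0, 0.09, -0.006, 0, 0, 0, -1], [0, 0.13, -0.009, 0, 0, 0, -1], [0, 0.13, -0.009, 0, 0, 0, -1], [0, 0.13, -0.009, 0, 0, 0, -1]],
])

```text
t: 41.2
eef_pos: [560.6, 90.7, 258.7]
tcp_rot: [-2.923, 0.0, 1.433]
ft_force: [-0.1, 0.2, -2.2]
opening: 0.103
grip_force: 30.0
```

```bash
python3 - <<'E'
from m import *
s=state(); print(s["eef_pos"],s["tcp_rot"],s["ft_force"],s["moment"])
rel([561.1,89.9,258.3],[-2.924,0,1.4312])
rel([517.6,96.1,246],[np.pi,0,1.4312])
E
```

```text
[560.57364655  90.71231003 258.69271842] [-2.92345015e+00  1.34908058e-04  1.43265916e+00] [-0.08857794  0.18351381 -2.17768391] [-0.06983427 -0.28481058  0.04693101]
shift mm [-0.7  0.7  0.2] norm [-0.0049  0.0047  0.0016] turn [-0.0001  0.0001  0.0002]
shift mm [ -0.6 -39.5  21.8] norm [-0.0039 -0.2636  0.1451] turn [-0.0347  0.      0.0002]
```

Request:
arm_command([
  [[-0.001, -0.03, 0.014, -0.0043, 0, 0, -1], [-0.002, -0.063, 0.028, -0.0087, 0, 0, -1], [-0.003, -0.098, 0.044, -0.013, 0, 0, -1], [-0.004, -0.133, 0.061, -0.0174, 0, 0, -1], [-0.004, -0.167, 0.079, -0.0217, 0, 0, -1], [-0.004, -0.201, 0.098, -0.026, 0, 0, -1], [-0.004, -0.264, 0.141, -0.0347, 0, 0, -1], [-0.004, -0.264, 0.141, -0.0347, 0, 0, -1], [-0.004, -0.264, 0.141, -0.0347, 0, 0, -1]],
])

```text
t: 41.95
eef_pos: [517.1, 96.3, 247.0]
tcp_rot: [-3.14, 0.0, 1.433]
ft_force: [-0.4, 0.3, -2.2]
opening: 0.102
grip_force: 30.0
```

```bash
python3 - <<'E'
from m import *
s=state(); print(s["eef_pos"],s["tcp_rot"],s["ft_force"],s["moment"])
rel([517.6,96.1,245.3],[np.pi,0,1.4312])
E
```

```text
[517.13837701  96.27906347 246.97230317] [-3.13963275e+00  2.23712417e-04  1.43309735e+00] [-0.35507099  0.31910506 -2.18676539] [-0.00062041 -0.05903082 -0.0381187 ]
shift mm [-0.1  0.5  1.7] norm [-0.0008  0.0032  0.0111] turn [-0.0003  0.      0.0003]
```

Request:
arm_command([
  [[0, 0.003, 0.011, 0, 0, 0, -1], [0, 0.003, 0.011, 0, 0, 0, -1], [0, 0.003, 0.011, 0, 0, 0, -1]],
])

```text
t: 42.2
eef_pos: [518.3, 96.1, 245.3]
tcp_rot: [-3.142, -0.0, 1.433]
ft_force: [0.8, 1.0, -0.5]
opening: 0.105
grip_force: 30.0
```

Request:
arm_command([
  [[0, 0, 0, 0, 0, 0, -0.2], [0, 0, 0, 0, 0, 0, -0.2], [0, 0, 0, 0, 0, 0, -0.2], [0, 0, 0, 0, 0, 0, -0.2], [0, 0, 0, 0, 0, 0, -0.2], [0, 0, 0, 0, 0, 0, -0.2]],
])

```text
t: 42.7
eef_pos: [517.8, 96.1, 245.2]
tcp_rot: [-3.142, 0.0, 1.433]
ft_force: [1.0, -0.6, -0.3]
opening: 0.392
grip_force: 0.0
```

Request:
arm_command([
  [[0, 0, -0.2, 0, 0, 0, 0], [0, 0, -0.5, 0, 0, 0, 1], [-0.1, 0, -0.7, 0, 0, 0, 1], [-0.3, 0, -0.75, 0, 0, 0, 1], [-0.45, 0, -0.75, 0, 0, 0, 1], [-0.45, 0, -0.75, 0, 0, 0, 1], [-0.45, 0, -0.75, 0, 0, 0, 1]],
])

```text
t: 43.28
eef_pos: [508.4, 28.6, 357.9]
tcp_rot: [3.141, -0.0, 1.431]
ft_force: [-0.2, 0.5, -0.6]
opening: 0.835
grip_force: 0.0
```

```bash
python3 - <<'E'
from m import *
s=state(); print(s["t"],s["eef_pos"],s["tcp_rot"])
p,d=read_camera("wrist"); np.savez("pics/w10.npz",p=p,d=d,pos=s["eef_pos"],rot=s["tcp_rot"])
cv2.imwrite("pics/w10.png",p[:,:,::-1])
p,d,P,H,S,V,X=load("pics/w10.npz")
m=(X[...,2]>66)&(X[...,2]<85)&(V<60); m[215:]=False
for mm,st,c in comps(m,60):
    v,u=np.nonzero(mm); print("handle",np.round(c,1),rect(ray(P,np.c_[u,v],76)[:,:2]),np.round(np.median(X[mm][:,2]),1))
a=(X[...,2]>46)&(X[...,2]<56)&(abs(X[...,0]-517)<70)&(abs(X[...,1]-96)<80); a[215:]=False
q=X[a]; A=np.c_[q[:,:2]-[517,96],np.ones(len(q))]; print("plane",np.linalg.lstsq(A,q[:,2],rcond=None)[0],len(q))
rel([425.9,-74.8,350],[np.pi,0,-0.1396])
E
```

```text
43.2833 [508.35355351  28.55629234 357.9335731 ] [ 3.14116286e+00 -4.15751063e-05  1.43073579e+00]
handle [259.4 113.2] (array([518. ,  96.3]), 30.2, 8.9, 81.9) 75.3
plane [ 5.93392927e-04 -9.78402888e-04  5.13999528e+01] 18026
shift mm [-114.5  -67.4    7.6] norm [-0.763  -0.4491  0.051 ] turn [-0.      0.      0.2501]
```

View pics/w10.png

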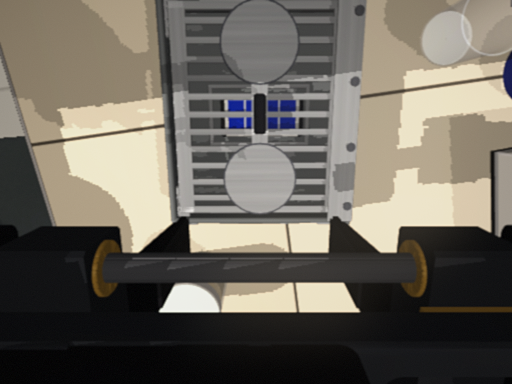

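The shelf is flat in the box under the lip, with the handle back at (518, 96.3) and blue visible below. Next the white jar goes back.

Request:
arm_command([
  [[-0.4, -0.25, 0, 0, 0, 0.125, 1], [-0.4, -0.25, 0, 0, 0, 0.125, 1], [-0.4, -0.25, 0, 0, 0, 0.125, 1], [-0.4, -0.25, 0, 0, 0, 0.125, 1], [-0.4, -0.25, 0, 0, 0, 0.125, 1], [-0.4, -0.25, 0, 0, 0, 0.125, 1], [-0.4, -0.25, 0, 0, 0, 0.125, 1]],
])

```text
t: 43.92
eef_pos: [463.4, -24.2, 357.3]
tcp_rot: [-3.141, 0.0, 0.641]
ft_force: [0.9, 0.4, -0.4]
opening: 1.001
grip_force: 0.0
```

Request:
arm_command([
  [[0, 0, 0, 0, 0, 0.125, 1], [0, 0, 0, 0, 0, 0.125, 1], [0, 0, 0, 0, 0, 0.125, 1], [0, 0, 0, 0, 0, 0.125, 1], [0, 0, 0, 0, 0, 0.125, 1], [0, 0, 0, 0, 0, 0.125, 1], [0, 0, 0, 0, 0, 0.125, 1], [0, 0, 0, 0, 0, 0.125, 1]],
])

```text
t: 44.58
eef_pos: [463.4, -24.2, 357.3]
tcp_rot: [-3.142, 0.001, -0.139]
ft_force: [-0.2, 0.1, 0.7]
opening: 1.001
grip_force: 0.0
```

```bash
python3 - <<'E'
from m import *
s=state(); print(s["t"],s["eef_pos"],s["tcp_rot"])
rel([425.9,-74.8,350],[np.pi,0,-0.1396])
p,d=read_camera("top"); P=pose("top"); X=cloud(P,d)
hsv=cv2.cvtColor(p,cv2.COLOR_RGB2HSV); H,S,V=[hsv[...,i].astype(int) for i in range(3)]
m=(X[...,2]>60)&(X[...,2]<90)&(X[...,0]<520)&(X[...,0]>380)&(X[...,1]<-20)&(X[...,1]>-260)
for mm,st,c in comps(m,60):
    v,u=np.nonzero(mm); print(np.round(cv2.minEnclosingCircle(ray(P,np.c_[u,v],75)[:,:2].astype(np.float32))[0],1),st[4],np.median(X[mm],0))
E
```

```text
44.5833 [463.35430702 -24.15457439 357.34845909] [-3.14151945e+00  6.46155584e-04 -1.38558148e-01]
shift mm [-30.1  55.3   7.4] norm [-0.2006  0.3689  0.0491] turn [-0.      0.0001  0.0002]
[ 424.4 -183.8] 296 [ 424.39035077 -183.85378327   74.52745061]
```

Request:
arm_command([
  [[-0.2, 0.37, 0.05, 0, 0, 0, 1], [-0.2, 0.37, 0.05, 0, 0, 0, 1], [-0.2, 0.37, 0.05, 0, 0, 0, 1], [-0.2, 0.37, 0.05, 0, 0, 0, 1], [-0.2, 0.37, 0.05, 0, 0, 0, 1], [-0.2, 0.37, 0.05, 0, 0, 0, 1]],
])

```text
t: 45.13
eef_pos: [426.3, -75.3, 350.3]
tcp_rot: [3.142, -0.0, -0.137]
ft_force: [-0.3, -0.4, 0.5]
opening: 1.002
grip_force: 0.0
```

Request:
arm_command([
  [[0, 0, 0.2, 0, 0, 0, 1], [0, 0, 0.45, 0, 0, 0, 1], [0, 0, 0.65, 0, 0, 0, 1], [0, 0, 0.8, 0, 0, 0, 1], [0, 0, 0.845, 0, 0, 0, 1], [0, 0, 0.845, 0, 0, 0, 1], [0, 0, 0.845, 0, 0, 0, 1]],
])

```text
t: 45.72
eef_pos: [426.2, -75.6, 223.9]
tcp_rot: [3.142, -0.0, -0.137]
ft_force: [0.9, 0.3, -0.3]
opening: 0.998
grip_force: 0.0
```

Request:
arm_command([
  [[0, 0, 0, 0, 0, 0, -1], [0, 0, 0, 0, 0, 0, -1], [0, 0, 0, 0, 0, 0, -1], [0, 0, 0, 0, 0, 0, -1], [0, 0, 0, 0, 0, 0, -1], [0, 0, 0, 0, 0, 0, -1], [0, 0, 0, 0, 0, 0, -1], [0, 0, 0, 0, 0, 0, -1]],
])

```text
t: 46.38
eef_pos: [425.8, -75.9, 223.7]
tcp_rot: [3.141, -0.0, -0.138]
ft_force: [-0.4, 0.8, 6.8]
opening: 0.641
grip_force: 30.0
```

Request:
arm_command([
  [[0, 0, -0.1, 0, 0, 0, -1], [0, 0, -0.3, 0, 0, 0, -1], [0, 0, -0.55, 0, 0, 0, -1], [0, 0, -0.79, 0, 0, 0, -1], [0, 0, -0.79, 0, 0, 0, -1], [0, 0, -0.79, 0, 0, 0, -1]],
])

```text
t: 46.88
eef_pos: [425.6, -75.8, 343.2]
tcp_rot: [3.141, -0.004, -0.138]
ft_force: [-0.2, 0.0, -1.2]
opening: 0.639
grip_force: 30.0
```

```bash
python3 - <<'E'
from m import *
s=state(); print(s["t"],s["eef_pos"],s["tcp_rot"],s["opening"],s["ft_force"])
rel([527.3,150.4,s["eef_pos"][2]],[np.pi,0,-0.1396])
E
```

```text
46.8833 [425.5844744  -75.78357341 343.16534254] [ 3.14078877 -0.00365    -0.13794086] 0.6387689952983514 [-0.16946185  0.04108294 -1.16214179]
shift mm [ 6.96e+01 -2.38e+02  1.00e-01] norm [ 4.6430e-01 -1.5868e+00  4.0000e-04] turn [ 0.0001 -0.0006  0.0003]
```

Request:
arm_command([
  [[0.06, -0.2, 0, 0, 0, 0, -1], [0.12, -0.42, 0, 0, 0, 0, -1], [0.19, -0.65, 0, 0, 0, 0, -1], [0.232, -0.793, 0, 0, 0, 0, -1]],
])

```text
t: 47.22
eef_pos: [477.2, 39.3, 340.2]
tcp_rot: [3.142, 0.002, -0.138]
ft_force: [0.2, -0.9, -1.8]
opening: 0.642
grip_force: 30.0
```

Request:
arm_command([
  [[0.06, -0.2, 0, 0, 0, 0, -1], [0.12, -0.42, 0, 0, 0, 0, -1], [0.19, -0.65, 0, 0, 0, 0, -1], [0.232, -0.793, 0, 0, 0, 0, -1], [0.232, -0.793, 0, 0, 0, 0, -1], [0.232, -0.793, 0, 0, 0, 0, -1], [0.232, -0.793, 0, 0, 0, 0, -1]],
])

```text
t: 47.8
eef_pos: [527.0, 149.8, 340.3]
tcp_rot: [3.141, 0.003, -0.138]
ft_force: [0.6, -0.5, -1.9]
opening: 0.638
grip_force: 30.0
```

```bash
python3 - <<'E'
from m import *
s=state(); print(s["t"],s["eef_pos"],s["tcp_rot"],s["opening"],s["ft_force"])
rel([527.3,150.4,276.2],[np.pi,0,-0.1396])
E
```

```text
47.8 [527.03287058 149.83501157 340.32775706] [ 3.14052044e+00  2.75938153e-03 -1.37836640e-01] 0.6380608425488913 [ 0.55665223 -0.53819375 -1.93767485]
shift mm [ 0.4 -0.7 64.1] norm [ 0.0024 -0.0044  0.4275] turn [0.0002 0.0004 0.0003]
```

Request:
arm_command([
  [[0.002, -0.004, 0.15, 0, 0, 0, -1], [0.002, -0.004, 0.3, 0, 0, 0, -1], [0.002, -0.004, 0.38, 0, 0, 0, -1], [0.002, -0.004, 0.41, 0, 0, 0, -1], [0.002, -0.004, 0.425, 0, 0, 0, -1], [0.002, -0.004, 0.425, 0, 0, 0, -1], [0.002, -0.004, 0.425, 0, 0, 0, -1], [0.002, -0.004, 0.425, 0, 0, 0, -1]],
])

```text
t: 48.47
eef_pos: [527.9, 150.6, 279.0]
tcp_rot: [-3.141, -0.001, -0.138]
ft_force: [0.2, -0.4, -1.9]
opening: 0.641
grip_force: 30.0
```

Request:
arm_command([
  [[0, 0, 0, 0, 0, 0, 1], [0, 0, 0, 0, 0, 0, 1], [0, 0, 0, 0, 0, 0, 1], [0, 0, 0, 0, 0, 0, 1], [0, 0, 0, 0, 0, 0, 1], [0, 0, 0, 0, 0, 0, 1], [0, 0, 0, 0, 0, 0, 1]],
])

```text
t: 49.05
eef_pos: [527.8, 150.8, 278.2]
tcp_rot: [3.142, -0.0, -0.138]
ft_force: [0.3, -0.6, -0.1]
opening: 0.996
grip_force: 0.0
```

Request:
arm_command([
  [[0, 0, -0.2, 0, 0, 0, 1], [0, 0, -0.4, 0, 0, 0, 1], [0, 0, -0.55, 0, 0, 0, 1], [0, 0, -0.55, 0, 0, 0, 1]],
])

```text
t: 49.38
eef_pos: [528.2, 150.9, 364.8]
tcp_rot: [-3.14, -0.006, -0.138]
ft_force: [-0.3, 0.4, -0.3]
opening: 1.0
grip_force: 0.0
```

Request:
arm_command([
  [[-0.124, 0.77, 0, 0, 0, 0, 1], [-0.124, 0.77, 0, 0, 0, 0, 1], [-0.124, 0.77, 0, 0, 0, 0, 1], [-0.124, 0.77, 0, 0, 0, 0, 1]],
])

```text
t: 49.72
eef_pos: [492.0, 35.3, 360.2]
tcp_rot: [3.141, 0.001, -0.141]
ft_force: [0.9, 0.4, 0.5]
opening: 0.999
grip_force: 0.0
```

Request:
arm_command([
  [[-0.124, 0.77, 0, 0, 0, 0, 1], [-0.124, 0.77, 0, 0, 0, 0, 1], [-0.124, 0.77, 0, 0, 0, 0, 1], [-0.124, 0.77, 0, 0, 0, 0, 1]],
])

```text
t: 50.05
eef_pos: [458.1, -76.5, 360.2]
tcp_rot: [3.141, 0.001, -0.141]
ft_force: [0.6, 0.0, -0.6]
opening: 1.0
grip_force: 0.0
```

Request:
arm_command([
  [[-0.124, 0.77, 0, 0, 0, 0, 1], [-0.124, 0.77, 0, 0, 0, 0, 1], [-0.124, 0.77, 0, 0, 0, 0, 1], [-0.124, 0.77, 0, 0, 0, 0, 1], [-0.124, 0.77, 0, 0, 0, 0, 1], [-0.124, 0.77, 0, 0, 0, 0, 1]],
])

```text
t: 50.55
eef_pos: [425.1, -184.2, 360.4]
tcp_rot: [-3.141, 0.001, -0.138]
ft_force: [-0.1, 0.7, 0.3]
opening: 1.002
grip_force: 0.0
```

```bash
python3 - <<'E'
from m import *
s=state(); print(s["t"],s["eef_pos"],s["tcp_rot"],s["opening"],s["ft_force"])
rel([424,-184.6,222.7],[np.pi,0,-0.1396])
E
```

```text
50.55 [ 425.06696718 -184.23102098  360.35107479] [-3.14121676e+00  5.61956144e-04 -1.38397625e-01] 1.0021903222198953 [-0.09455898  0.70832243  0.32190097]
shift mm [ -0.9   0.6 137.7] norm [-0.0062  0.0038  0.9177] turn [-0.0001  0.0001  0.0002]
```

Request:
arm_command([
  [[-0.006, 0.004, 0.2, 0, 0, 0, 1], [-0.006, 0.004, 0.45, 0, 0, 0, 1], [-0.006, 0.004, 0.7, 0, 0, 0, 1], [-0.006, 0.004, 0.85, 0, 0, 0, 1], [-0.006, 0.004, 0.915, 0, 0, 0, 1], [-0.006, 0.004, 0.915, 0, 0, 0, 1], [-0.006, 0.004, 0.915, 0, 0, 0, 1], [-0.006, 0.004, 0.915, 0, 0, 0, 1]],
])

```text
t: 51.22
eef_pos: [424.4, -184.6, 224.2]
tcp_rot: [3.141, -0.001, -0.137]
ft_force: [-0.2, -0.3, 0.1]
opening: 0.999
grip_force: 0.0
```

Request:
arm_command([
  [[0, 0, 0, 0, 0, 0, -1], [0, 0, 0, 0, 0, 0, -1], [0, 0, 0, 0, 0, 0, -1], [0, 0, 0, 0, 0, 0, -1], [0, 0, 0, 0, 0, 0, -1], [0, 0, 0, 0, 0, 0, -1], [0, 0, 0, 0, 0, 0, -1], [0, 0, 0, 0, 0, 0, -1]],
])

```text
t: 51.88
eef_pos: [423.9, -185.3, 223.6]
tcp_rot: [3.141, -0.0, -0.138]
ft_force: [-1.1, -1.2, 3.5]
opening: 0.636
grip_force: 30.0
```

Request:
arm_command([
  [[0, 0, -0.1, 0, 0, 0, -1], [0, 0, -0.3, 0, 0, 0, -1], [0, 0, -0.55, 0, 0, 0, -1], [0, 0, -0.79, 0, 0, 0, -1], [0, 0, -0.79, 0, 0, 0, -1], [0, 0, -0.79, 0, 0, 0, -1]],
])

```text
t: 52.38
eef_pos: [423.8, -185.2, 343.1]
tcp_rot: [3.14, -0.003, -0.138]
ft_force: [-0.2, -0.2, -2.4]
opening: 0.639
grip_force: 30.0
```

```bash
python3 - <<'E'
from m import *
s=state(); print(s["t"],s["eef_pos"],s["tcp_rot"],s["opening"],s["ft_force"])
rel([509.7,39.1,s["eef_pos"][2]],[np.pi,0,-0.1396])
E
```

```text
52.3833 [ 423.76822754 -185.15350314  343.14976538] [ 3.14013843 -0.00319981 -0.13801392] 0.6388049836393395 [-0.24641608 -0.18594411 -2.36054641]
shift mm [ 5.430e+01 -2.339e+02 -2.000e-01] norm [ 3.6170e-01 -1.5596e+00 -1.1000e-03] turn [ 0.0002 -0.0005  0.0003]
```

Request:
arm_command([
  [[0.05, -0.2, 0, 0, 0, 0, -1], [0.1, -0.42, 0, 0, 0, 0, -1], [0.15, -0.65, 0, 0, 0, 0, -1], [0.181, -0.78, 0, 0, 0, 0, -1]],
])

```text
t: 52.72
eef_pos: [467.1, -70.8, 340.2]
tcp_rot: [-3.141, 0.003, -0.138]
ft_force: [0.6, -0.6, -0.8]
opening: 0.638
grip_force: 30.0
```

Request:
arm_command([
  [[0.05, -0.2, 0, 0, 0, 0, -1], [0.1, -0.42, 0, 0, 0, 0, -1], [0.15, -0.65, 0, 0, 0, 0, -1], [0.181, -0.78, 0, 0, 0, 0, -1], [0.181, -0.78, 0, 0, 0, 0, -1], [0.181, -0.78, 0, 0, 0, 0, -1], [0.181, -0.78, 0, 0, 0, 0, -1]],
])

```text
t: 53.3
eef_pos: [509.6, 38.7, 340.6]
tcp_rot: [3.141, 0.002, -0.138]
ft_force: [0.7, 0.9, -2.0]
opening: 0.638
grip_force: 30.0
```

```bash
python3 - <<'E'
from m import *
s=state(); print(s["t"],s["eef_pos"],s["tcp_rot"],s["opening"],s["ft_force"])
rel([509.7,39.1,275.7],[np.pi,0,-0.1396])
E
```

```text
53.3 [509.55329716  38.70622165 340.59559288] [ 3.14115126e+00  2.48995180e-03 -1.37811015e-01] 0.6381336461362823 [ 0.65328808  0.90483336 -1.96178986]
shift mm [ 0.3 -0.4 64.9] norm [ 0.0017 -0.0029  0.4326] turn [0.0001 0.0004 0.0003]
```

Request:
arm_command([
  [[0.002, -0.003, 0.15, 0, 0, 0, -1], [0.002, -0.003, 0.3, 0, 0, 0, -1], [0.002, -0.003, 0.38, 0, 0, 0, -1], [0.002, -0.003, 0.42, 0, 0, 0, -1], [0.002, -0.003, 0.442, 0, 0, 0, -1], [0.002, -0.003, 0.442, 0, 0, 0, -1], [0.002, -0.003, 0.442, 0, 0, 0, -1], [0.002, -0.003, 0.442, 0, 0, 0, -1]],
])

```text
t: 53.97
eef_pos: [510.2, 39.0, 276.0]
tcp_rot: [3.142, -0.001, -0.139]
ft_force: [-0.2, -0.1, -1.4]
opening: 0.639
grip_force: 30.0
```

Request:
arm_command([
  [[0, 0, 0, 0, 0, 0, 1], [0, 0, 0, 0, 0, 0, 1], [0, 0, 0, 0, 0, 0, 1], [0, 0, 0, 0, 0, 0, 1], [0, 0, 0, 0, 0, 0, 1], [0, 0, 0, 0, 0, 0, 1], [0, 0, 0, 0, 0, 0, 1]],
])

```text
t: 54.55
eef_pos: [510.2, 39.5, 275.7]
tcp_rot: [3.142, -0.0, -0.138]
ft_force: [-0.1, 0.1, -1.0]
opening: 0.992
grip_force: 0.0
```

Request:
arm_command([
  [[0, 0, -0.2, 0, 0, 0, 1], [0, 0, -0.5, 0, 0, 0, 1], [0, 0, -0.8, 0, 0, 0, 1], [0, 0, -1, 0, 0, 0, 1], [-0.2, -0.2, -1, 0, 0, 0, 1], [-0.36, -0.4, -1, 0, 0, 0, 1], [-0.36, -0.4, -1, 0, 0, 0, 1], [-0.36, -0.4, -1, 0, 0, 0, 1], [-0.36, -0.4, -1, 0, 0, 0, 1]],
])

```text
t: 55.3
eef_pos: [465.2, 106.4, 425.7]
tcp_rot: [3.141, -0.001, -0.137]
ft_force: [-0.6, -0.3, -0.1]
opening: 0.999
grip_force: 0.0
```

```bash
python3 - <<'E'
from m import *
s=state(); print(s["t"],s["eef_pos"],s["tcp_rot"])
p,d=read_camera("wrist"); np.savez("pics/w11.npz",p=p,d=d,pos=s["eef_pos"],rot=s["tcp_rot"])
cv2.imwrite("pics/w11.png",p[:,:,::-1])
p,d,P,H,S,V,X=load("pics/w11.npz")
m=(X[...,2]>115)&(X[...,2]<140); m[215:]=False
for mm,st,c in comps(m,500):
    v,u=np.nonzero(mm); q=X[mm]; A=np.c_[q[:,:2]-q[:,:2].mean(0),np.ones(len(q))]
    print(np.round(c,1),np.round(ray(P,np.c_[u,v],127)[:,:2].mean(0),1),"plane",np.round(np.linalg.lstsq(A,q[:,2],rcond=None)[0],3))
m=(X[...,2]>66)&(X[...,2]<85)&(V<60); m[215:]=False
for mm,st,c in comps(m,60):
    v,u=np.nonzero(mm); print("handle",rect(ray(P,np.c_[u,v],76)[:,:2]))
E
```

```text
55.3 [465.15815605 106.35067475 425.73861817] [ 3.14145789e+00 -5.39781692e-04 -1.37109697e-01]
[199.  127.6] [528. 150.] plane [-1.00000e-03  5.00000e-03  1.25837e+02]
[328.8 129.4] [511.1  39.7] plane [-5.00000e-03 -1.20000e-02  1.25921e+02]
handle (array([518.7,  96.6]), 29.6, 8.0, 82.1)
```

View pics/w11.png

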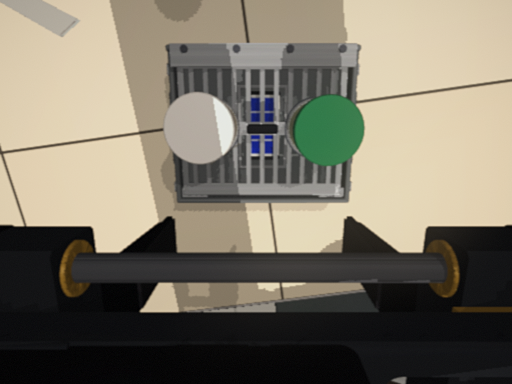

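Both jars are upright on their seats, with lids at (199,128) and (329,129) px and within about 3 mm of where they started. The shelf is flat, with blue below. Handing in.

```bash
python3 -c "
from h import *
print(job_done())"
```

```text
the job is handed in; nothing more can be done
None
```

I handed the job in at about 55 s of the 141 s allowed, and no verdict came back. By the camera checks, the blue cartridge is flat in the bay, pink flat in the tray, the shelf level under the lip and both jars upright within about 3 mm of where they stood; I didn't re-measure the beaker and meter, but neither was touched.

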